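Set out the bias-test lane

ROBOT

A 7-joint arm with a two-finger parallel gripper is mounted at the origin on the work surface. World frame = base frame: x ahead of the robot, y to its left, z up, the work surface at z = 0. Lengths are in mm, angles in rad, forces in N, time in s.
With the tool pointing down it reaches from about 400 to 875 mm from the base axis. Payload 4.4 kg.
Tool frame: the origin (TCP) lies on the centre line of the jaws, within the pads' length; the fingertips stand 14 mm ahead of it and the grasp point (between the pads) lies 5 mm behind it (tips_ahead is the distance from the TCP to the fingertips, in mm); z points along the fingers, y is the line along which they close (so a half turn about z gives the same grasp; the last joint's range is limited). The gripper opens to 85 mm and grips with 20 to 120 N. Pads are 22 mm wide; open, the fingers measure 114 mm over their backs; the gripper's body (76 mm by 85 mm) begins 54 mm behind the grasp point. The pads swing forward as they close: fully open they stand 13 mm farther back than shut.
Start: joints at [1.273, 0.628, 0.038, 1.517, -0.027, 0.996, -0.02], TCP at [149.351, -632.623, 245.313] pointing down, gripper open.
Joint ranges: [-3.06, 3.06], [-0.37, 2.12], [-1.25, 1.32], [0.18, 2.47], [-1.1, 4.24], [0.23, 1.98], [-2.94, 2.94]. Speed limits (rad/s): [2.57, 2.57, 3.14, 3.14, 3.14, 3.14, 3.14].

INTERFACE

Orientations are given as [roll, pitch, yaw] about the fixed x, y, z axes, in that order (R = Rz(yaw) Ry(pitch) Rx(roll)).
In Python, from cell import * gives the robot as it stands.
- The arm moves only by the tool move_arm, never from a script. Its argument "rows" is text: rows parted by semicolons, each of 7 numbers parted by spaces: the shift along the tool's x, y, z scaled (see below), then the turn, a rotation vector about the tool's x, y, z scaled (see below), then the closure, from -1 (fully open) to 1 (shut). A call has 1 to 12 rows; each row is the pose to reach, as a shift and turn from the pose commanded when the call began, along the tool's axes at that moment; what a row does not reach only later rows make up. The controller multiplies each number of a shift by 0.3 m and each number of a turn by pi/2 rad. A row lasts 1/12 s, in which the tool goes at most 41.7 mm and 7.16 degrees, less where a joint would pass 70% of its speed; a pose out of reach is approached as far as the arm can. A call with a number of a shift or a turn outside -1 to 1 is refused whole. A call with a gripper value outside its range is refused whole. The fingers move at their own pace and stop on an object; the grip force is fixed at half the most. Time passes only in rows, so rows that repeat a pose let the fingers close. It gives the time, the measured TCP pose, the force, the opening and the grip force at its end, in the units of the state.
- read_state(): the state, without advancing time (a new reading comes with each control period).
- get_image(name): name is "side" or "top" or "wrist"; returns a dict with "img" (420x560x3 uint8, red, green, blue), "vfov" (degrees; the focal length in pixels is half the picture's height over the tangent of half this angle, whatever the lens; pixels are square), "cx", "cy" (the principal point, pixels), "extrinsics" (4x4, takes a point from camera to world coordinates); the wrist camera has in their place "T_tool_cam" (4x4, takes a point from camera to tool coordinates, whose origin is the TCP and whose axes are the flange's). Camera axes: x right, y up, looking along -z (the intrinsics and any distortion apply to the point x, -y, -z); pixel columns grow to the right and rows downward; lengths in mm; the calibration is good to about 2 mm. The wrist camera is an equidistant fisheye: a pixel r from the principal point sees the ray r / f radians off the axis. A picture is of the moment at which its call begins: read the wrist's pose just before it. There is no depth.
- finish_job(): hands the job in; it is judged then, once.
The state is a dict: "clock": time; "qpos": joint angles; "qd": joint speeds; "tau": joint torques, N m; "eef_pos": TCP position; "tool_rot": TCP orientation; "force": force on the tool from outside, world axes, zero at the start; "torque": the same for the moment, N m; "width": finger opening in mm; "gripper_force": force on a finger pad.
Only numpy, scipy, OpenCV 4.12 (cv2) and the standard library are available. Lean on these libraries where they do the work, as an engineer would, in place of code of your own. Each camera call takes 0.05 s, during which the arm holds its last target. There are 200 camera calls.

TASK

First clear the two cherry wedge blocks off the lane onto the white-tiled shelf; then stand whichever turned markers are there upright at their stations, measured centre to centre, with left and behind (farther away) as the robot sees them: yellow midway between the two brass gate posts, red 110 mm straight left of the red bowl, black 110 mm straight behind the bowl, blue 90 mm straight left of the white jack, white 90 mm straight behind the jack. When all the markers stand, hang the steel depth gauge by its eye on the peg of the stand, and leave the brass lever and all the other things where they are.

Things in the scene. Friction and masses are not known exactly. Their poses are not given: they have to be found in the camera images.
- gate: gate of two brass posts fixed to the table, 22 mm diameter, 45 mm high, on its y axis at y = -90 and +90 mm; origin on the table midway between the posts
- bowl: red lawn bowl, a 116 mm ball resting in a low black rubber ring (84 mm across), top 122 mm above the table; stand fixed to the table; origin under its centre on the table; +x away from the robot, +y to the robot's left. 
- jack: white jack, a 63 mm ball on a black cup (68 mm across), top 73 mm above the table; stand fixed to the table; origin under its centre on the table; +x away from the robot, +y to the robot's left. 
- shelf: low white-tiled shelf, 240 mm (x) by 280 mm (y), fixed; flat tiled top 30 mm above the table; origin under its centre at table level. A jar and a roll of tape stand near its -y edge (y below -50 mm) and the gauge on its +x, +y quarter; the part from x = -120 to -15 mm and y = -40 to +140 mm is free at the start
- peg_stand: steel peg stand fixed to the table: round foot 80 mm across, post 16 mm across and 195 mm high, a horizontal peg 10 mm thick (centre line 190 mm up) pointing to its -x, 78 mm long from the post's axis, the last 13 mm turned up by 6 mm; origin under the post on the table. Nothing stands above the peg
- peg_seat (a point): point on the peg's centre line, 42 mm out from the post's axis, axes as the stand; the gauge's eye belongs within about 30 mm of it along the peg
- gauge: steel depth gauge, about 0.25 kg, standing upright on its foot (40 mm along its x, 70 mm along its y, 16 mm high); blade 8 by 20 mm up to an eye plate 44 mm square and 10 mm thick (x), whose eye is a 26 mm hole along its x axis with centre 115 mm up; above it a grip tab 10 mm thick (x), 24 mm wide (y), from 137 to 174 mm up. Origin: centre of its underside
- gauge_eye (a point): centre of the gauge's eye, axes as the gauge (the hole runs along x)
- wedge_a: cherry-red-brown wooden wedge block, 76 mm long (its x), 36 mm wide (its y), rising from 8 mm high at -x to 31 mm at +x (end face at x = 38 mm), about 80 g; origin is the centre of its flat underside. Starts between the gate posts
- wedge_b: cherry-red-brown wooden wedge block, 76 mm long (its x), 36 mm wide (its y), rising from 8 mm high at -x to 31 mm at +x (end face at x = 38 mm), about 80 g; origin is the centre of its flat underside. Starts behind the jack
- marker_yellow: yellow turned marker, may be absent: round foot 44 mm across and 16 mm thick, with a straight stem 20 mm across up to 80 mm height, weighted foot, 120 g; origin is the centre of its underside. Its station: midway between the two gate posts
- marker_red: red turned marker, may be absent: round foot 44 mm across and 16 mm thick, with a straight stem 20 mm across up to 80 mm height, weighted foot, 120 g; origin is the centre of its underside. Its station: 110 mm to the left (world +y) of the bowl
- marker_black: black turned marker, may be absent: round foot 44 mm across and 16 mm thick, with a straight stem 20 mm across up to 80 mm height, weighted foot, 120 g; origin is the centre of its underside. Its station: 110 mm behind the bowl (world +x)
- marker_blue: blue turned marker, may be absent: round foot 44 mm across and 16 mm thick, with a straight stem 20 mm across up to 80 mm height, weighted foot, 120 g; origin is the centre of its underside. Its station: 90 mm to the left (world +y) of the jack
- marker_white: white turned marker, may be absent: round foot 44 mm across and 16 mm thick, with a straight stem 20 mm across up to 80 mm height, weighted foot, 120 g; origin is the centre of its underside. Its station: 90 mm behind the jack (world +x)
- lever (a joint): long brass lever with a black ball grip on the release unit at the far left, 0 as it stands; pulling it (growing value, rad) would drop the trap: leave it
- wax_jar: small jar on the shelf, 52 mm across, 60 mm high: leave it
- tape_roll: blue roll of tape on the shelf, 64 mm across, 25 mm high: leave it
- mug: blue mug, 80 mm across, 90 mm high, beyond the lane: leave it
- cork_block: cork block 50 x 90 x 30 mm beyond the lane: leave it
- oil_can: can, 60 mm across, 110 mm high, beyond the lane: leave it

How it is judged:
By the outcome, as a careful person would: the job done as asked, in the order asked, and still so for the second after the job is handed in, with the robot touching nothing.
Of marker_yellow, marker_red, marker_black, marker_blue, marker_white only 3 to 5 are there at a start; the rules pass over those that are not, and their reading is None.
At some moment in a run one of marker_yellow, marker_red, marker_black, marker_blue, marker_white, wedge_a, wedge_b may be knocked a few centimetres aside while the robot is not near it.
It also fails if it takes over 210 s, if anything falls off the work surface, if the arm or the gripper's body presses on something with over 40 N, if the wrist force passes 120 N, or if a joint passes its speed limit or range.

## Working session

There is one attempt and no reset: what is moved stays moved. The work goes in short steps, Python scripts to look and compute and a tool call to move; the robot and the scene stay as the last step left them, time stands still between calls to the robot, and variables do not carry over. Pictures are saved under pics/ and viewed, at most 14 in all, crops included, and the job is handed in when it is done.

Besides the shell and the picture viewer there is one more tool, called after ">>>" in YAML: its name, and indented under it one key for each argument. move_arm: Moves the arm, as the interface text tells. Its arguments: {"type":"object","properties":{"rows":{"type":"string"}},"required":["rows"]}

```bash
ls; mkdir -p pics; cat > h.py <<'E'
from cell import *
import numpy as np, cv2
from scipy.spatial.transform import Rotation as R
def snap(n,save=None):
    s=read_state(); d=get_image(n)
    if save: cv2.imwrite('pics/'+save,d['img'][:,:,::-1])
    d['s']=s; d['f']=d['img'].shape[0]/2/np.tan(np.radians(d['vfov'])/2)
    if n=='wrist':
        T=np.eye(4);T[:3,:3]=R.from_euler('xyz',s['tool_rot']).as_matrix();T[:3,3]=s['eef_pos']
        d['E']=T@np.array(d['T_tool_cam'])
    else: d['E']=np.array(d['extrinsics'])
    d['n']=n
    return d
def ray(d,u,v):
    x=(u-d['cx'])/d['f'];y=(v-d['cy'])/d['f']
    if d['n']=='wrist':
        r=np.hypot(x,y);k=np.sin(r)/max(r,1e-9);c=np.array([x*k,-y*k,-np.cos(r)])
    else: c=np.array([x,-y,-1.])
    return d['E'][:3,3],d['E'][:3,:3]@c
def onz(d,u,v,z):
    o,r=ray(d,u,v);return o+r*(z-o[2])/r[2]
def proj(d,p):
    c=np.linalg.inv(d['E'])@np.append(p,1);x,y,z=c[0],-c[1],-c[2]
    if d['n']=='wrist':
        rr=np.hypot(x,y);t=np.arctan2(rr,z);return d['cx']+d['f']*t*x/rr,d['cy']+d['f']*t*y/rr
    return d['cx']+d['f']*x/z,d['cy']+d['f']*y/z
E
python3 - <<'E'
from h import *
for n in['top','side']:
    d=snap(n,n+'0.png');print(n,{k:v for k,v in d.items() if k not in('img','s')})
d=snap('wrist');print(d['T_tool_cam'],d['cx'],d['cy'],d['vfov'],d['f']);print(d['s'])
E
```

```text
pics
top {'vfov': 42.07761320946113, 'cx': 274.1100868244961, 'cy': 206.2873123231718, 'extrinsics': array([[-7.15434949e-03,  9.89277452e-01, -1.45873019e-01,
         3.43620462e+02],
       [-9.99942041e-01, -8.25126554e-03, -6.91598849e-03,
         1.03148397e+02],
       [-8.04546849e-03,  1.45815085e-01,  9.89279147e-01,
         1.66616005e+03],
       [ 0.00000000e+00,  0.00000000e+00,  0.00000000e+00,
         1.00000000e+00]]), 'f': np.float64(545.9631534479155), 'E': array([[-7.15434949e-03,  9.89277452e-01, -1.45873019e-01,
         3.43620462e+02],
       [-9.99942041e-01, -8.25126554e-03, -6.91598849e-03,
         1.03148397e+02],
       [-8.04546849e-03,  1.45815085e-01,  9.89279147e-01,
         1.66616005e+03],
       [ 0.00000000e+00,  0.00000000e+00,  0.00000000e+00,
         1.00000000e+00]]), 'n': 'top'}
side {'vfov': 46.85826867303063, 'cx': 286.0926755435162, 'cy': 209.49734404516272, 'extrinsics': array([[-7.15377518e-01,  4.38582387e-01, -5.43948983e-01,
        -2.00369001e+02],
       [-6.98466816e-01, -4.70544900e-01,  5.39195330e-01,
         8.77645959e
[... 903 characters left out ...]
9226210127806
{'clock': 0.1, 'qpos': array([ 1.27319896,  0.62927099,  0.03844134,  1.51828566, -0.02699131,
        0.99631878, -0.01997313]), 'qd': array([-0.00123441, -0.00312108,  0.00016067, -0.00346403,  0.00076931,
        0.00044288,  0.00127354]), 'tau': array([ 3.09389448e-03, -5.64539444e+01,  1.23138864e+00, -1.93975085e+01,
        1.15876616e-02,  5.38838940e-03, -2.05422474e-06]), 'eef_pos': array([ 149.22426305, -632.069853  ,  244.46408251]), 'tool_rot': array([-3.13982794e+00,  2.46396733e-05,  2.31831354e-01]), 'force': array([ 0.46956163,  0.6519077 , -0.80230913]), 'torque': array([-0.00440162, -0.03395543,  0.02510942]), 'gripper_force': 0.0, 'width': 85.39167997327658}
```

View pics/top0.png

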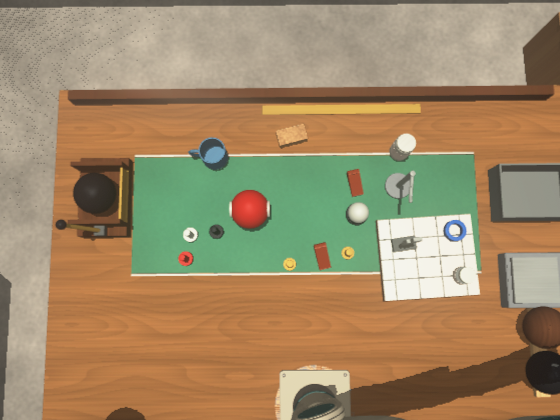

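View pics/side0.png

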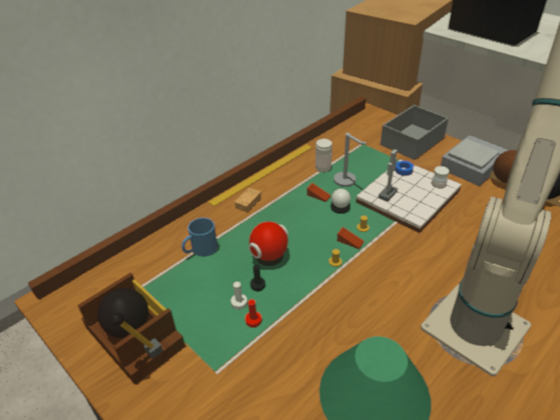

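Top view: three markers stand at the left (white 190,234; black 216,231; red 186,259); there is no blue or yellow one. Gate posts are at (290,264) and (348,253), wedges at (322,256) and (355,183), jack (358,213), peg stand (399,186), gauge (403,244).

```bash
cat >> h.py <<'E'
def cents(d,lo,hi,amin=20,roi=None):
    h=cv2.cvtColor(d['img'],cv2.COLOR_RGB2HSV);m=cv2.inRange(h,np.array(lo),np.array(hi))
    if roi: k=np.zeros_like(m);k[roi[1]:roi[3],roi[0]:roi[2]]=1;m*=k
    cs,_=cv2.findContours(m,cv2.RETR_EXTERNAL,cv2.CHAIN_APPROX_NONE)
    return [(cv2.contourArea(c),cv2.minAreaRect(c),c) for c in cs if cv2.contourArea(c)>=amin]
E
python3 - <<'E'
from h import *
d=snap('top');im=d['img']
cv2.imwrite('pics/topz.png',cv2.resize(im[140:310,270:490],None,fx=3.5,fy=3.5,interpolation=cv2.INTER_CUBIC)[:,:,::-1])
P=lambda *a:print(*[np.round(x,1) if not isinstance(x,str) else x for x in a])
roi=(132,150,500,310)
for nm,lo,hi,z in[('red',(0,140,60),(8,255,255),15),('red2',(172,140,60),(180,255,255),15),('yel',(15,100,120),(35,255,255),45),('white',(0,0,150),(180,60,255),30),('blk',(0,0,0),(180,120,40),10)]:
    for a,r,c in cents(d,lo,hi,10,roi):
        M=c[:,0].mean(0); P(nm,a,r[0],r[1],r[2],onz(d,*r[0],z)[:2],onz(d,*r[0],0)[:2])
E
```

```text
red 140.5 [185.5 258.5] [13. 13.] 90.0 [430.  383.3] [430.8 385.8]
red 232.0 [321.7 255.6] [24.6 10.8] 77.9 [435.7 -27.6] [436.5 -28.8]
red 1052.0 [249.  208.5] [37. 34.] 90.0 [580.9 191.5] [583.1 192.3]
red 236.5 [354.7 182.3] [25.1 10.8] 78.7 [ 659.7 -133.7] [ 662.6 -135.8]
yel 108.5 [289.2 263.8] [11.3 12. ] 45.0 [410.7  71. ] [412.5  70.1]
yel 103.5 [347.5 252.5] [11. 11.] 90.0 [ 442.5 -101.9] [ 445.3 -107.6]
white 297.5 [255.5 273.3] [  2.7 247. ] 89.5 [383.7 171.4] [384.4 172.7]
white 158.5 [190. 234.] [14. 14.] 90.0 [502.7 368.4] [505.6 373.3]
white 7613.0 [429.  256.5] [81.9 99.6] 86.1 [ 429.8 -346.3] [ 431.4 -354.6]
white 291.0 [358.5 211.5] [19. 19.] 90.0 [ 566.8 -140.3] [ 570.9 -144.7]
white 22.5 [268. 208.] [14.  2.] 90.0 [579.8 133.1] [584.1 133.7]
white 28.0 [230.  208.5] [ 2. 15.] 0.0 [579.2 248.3] [583.5 250.9]
white 249.0 [393.4 183.6] [16.5 24.7] 14.0 [ 651.7 -248.7] [ 657.3 -255.2]
white 168.0 [408.3 185.6] [10.7 32.1] 6.3 [ 644.9 -293.9] [ 650.4 -301.2]
white 56.0 [163. 155.] [56.  2.] -0.0 [747.2 455.3] [754.6 461.8]
white 139.0 [308.5 154.3] [  1.9 161. ] 89.5 [745.5   7.8] [752.9   6.1]
white 50.0 [436. 152.] [ 4. 72.] 90.0 [ 749.  -383.1] [ 756.5 -392. ]
```

View pics/topz.png

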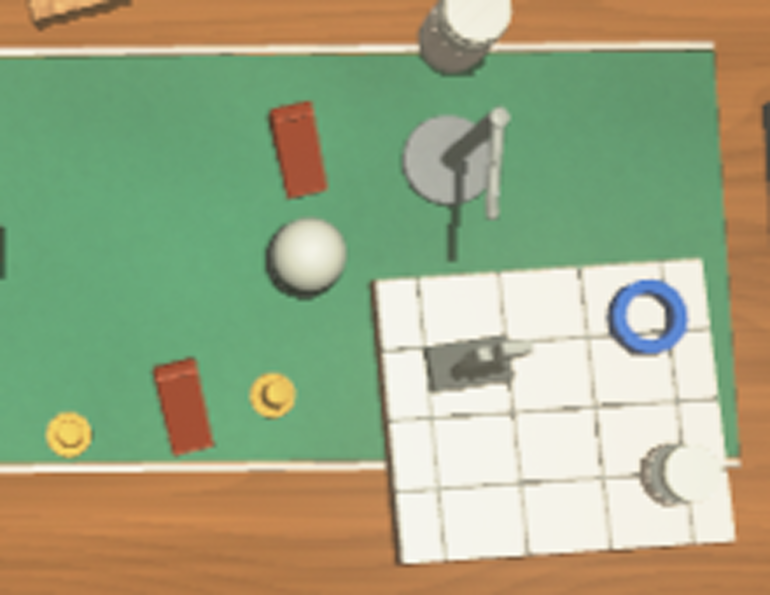

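Zoomed top view: wedge long axes are about 12° yaw, the jar and tape are at the shelf's right, the gauge foot is at (468,365), and the peg points down-picture from (500,115) to (493,215).

```bash
cat >> h.py <<'E'
def plan(x,y,z,yaw,ref=None):
    """print row (units) from reference pose (default measured)"""
    if ref is None:
        s=read_state();p=s['eef_pos'];Q=R.from_euler('xyz',s['tool_rot'])
    else: p=np.array(ref[:3]);Q=R.from_euler('xyz',[np.pi,0,ref[3]])
    G=R.from_euler('xyz',[np.pi,0,yaw])
    sh=Q.inv().apply(np.array([x,y,z])-p)/300;t=(Q.inv()*G).as_rotvec()/(np.pi/2)
    print('row',np.round(sh,3),np.round(t,3),'rows>=',round(max(np.linalg.norm(sh)*300/41.7,np.linalg.norm(t)*90/7.16),1))
E
python3 - <<'E'
from h import *
d=snap('top');e=snap('side')
def cen(z,px): return np.round(onz(d,*px,z)[:2],1)
print('bowl',cen(64,(249.5,209.5)),'jack',cen(41.5,(358.5,212)))
h=cv2.cvtColor(d['img'],cv2.COLOR_RGB2HSV)
# spheres with limits: side
for nm,lo,hi,roi in[('redside',(0,140,60),(8,255,255),(200,100,450,340)),('whiteside',(0,0,140),(180,60,255),(325,180,355,215))]:
    for a,r,c in cents(e,lo,hi,10,roi): print(nm,a,cv2.boundingRect(c),cv2.minEnclosingCircle(c))
for z in (64,):print('bowl proj side',proj(e,[576,190,64]),'jack',proj(e,[565,-138.5,41.5]))
for c in cents(d,(0,0,0),(180,130,60),10,(200,215,232,250)):print('blk',c[0],c[1],onz(d,*c[1][0],8)[:2])
for k in [(322,256),(355,182.5)]:
    for a,r,c in cents(d,(0,140,60),(8,255,255),100,(int(k[0])-25,int(k[1])-25,int(k[0])+25,int(k[1])+25)):
        b=cv2.boxPoints(r);q=np.array([onz(d,*p,20)[:2] for p in b]);ed=[q[1]-q[0],q[2]-q[1]];l=max(ed,key=np.linalg.norm);print('wedge',q.mean(0),np.linalg.norm(ed,axis=1),np.degrees(np.arctan2(l[1],l[0])))
plan(149,-632,245,0.232);print('a-')
# shelf corners
for a,r,c in cents(d,(0,0,150),(180,60,255),5000): print(np.round([onz(d,*p,30)[:2] for p in cv2.boxPoints(cv2.minAreaRect(c))],1))
plan(300,-300,245,.232+0.0)
E
```

```text
bowl [570.8 187.4] jack [ 563.8 -138.5]
redside 234.0 (245, 300, 17, 27) ((252.0, 313.0), 13.341764450073242)
redside 22.0 (251, 247, 6, 9) ((253.5, 251.0), 4.717090606689453)
redside 988.0 (250, 222, 37, 39) ((268.4306945800781, 241.0163116455078), 19.55767250061035)
whiteside 184.0 (332, 188, 18, 15) ((340.5, 195.5), 8.860122680664062)
whiteside 34.0 (336, 180, 16, 4) ((343.5, 181.0), 7.566473007202148)
bowl proj side (np.float64(267.1422534966344), np.float64(240.88960652840333)) jack (np.float64(340.70561434088626), np.float64(197.4905658013585))
blk 14.0 ((216.78001403808594, 231.4600067138672), (5.400000095367432, 5.800000190734863), 36.869895935058594) [511.92910154 290.26184409]
wedge [435.55553108 -27.21151523] [32.82580836 73.50501705] -169.2820872828874
wedge [ 658.867446   -132.94018048] [33.27656142 77.93955557] -170.5778185051542
row [-0.001 -0.002 -0.   ] [-0.  0. -0.] rows>= 0.0
a-
[[ 543.3 -194. ]
 [ 562.3 -493.2]
 [ 318.7 -495.6]
 [ 300.2 -202.8]]
[[1238.1  998.9]
 [1234.5 -799.3]
 [ -22.7 -705.4]
 [ -27.9  903.5]]
row [ 0.744 -0.963  0.001] [-0.  0. -0.] rows>= 8.8
```

```bash
python3 - <<'E'
from h import *
A=(290,-325,245,.232);plan(*A)
B=(435.5,-27,110,.19);plan(*B,ref=A)
E
```

```text
row [ 0.692 -0.89   0.001] [-0.  0. -0.] rows>= 8.1
row [ 0.7   -0.855  0.45 ] [ 0.    -0.     0.027] rows>= 8.6
```

>>> move_arm:
  rows: "0.692 -0.89 0 0 0 0 -0.3;0.692 -0.89 0 0 0 0 -0.3;0.692 -0.89 0 0 0 0 -0.3;0.692 -0.89 0 0 0 0 -0.3;0.692 -0.89 0 0 0 0 -0.3;0.692 -0.89 0 0 0 0 -0.3;0.692 -0.89 0 0 0 0 -0.3;0.692 -0.89 0 0 0 0 -0.3;0.692 -0.89 0 0 0 0 -0.3;0.692 -0.89 0 0 0 0 -0.3"

```text
clock: 1.13
eef_pos: [291.5, -322.6, 245.6]
tool_rot: [-3.141, -0.001, 0.238]
force: [-0.2, -0.4, -0.0]
width: 55.2
gripper_force: 0.0
```

>>> move_arm:
  rows: "0.7 -0.855 0.45 0 0 0.027 -0.3;0.7 -0.855 0.45 0 0 0.027 -0.3;0.7 -0.855 0.45 0 0 0.027 -0.3;0.7 -0.855 0.45 0 0 0.027 -0.3;0.7 -0.855 0.45 0 0 0.027 -0.3;0.7 -0.855 0.45 0 0 0.027 -0.3;0.7 -0.855 0.45 0 0 0.027 -0.3;0.7 -0.855 0.45 0 0 0.027 -0.3;0.7 -0.855 0.45 0 0 0.027 -0.3;0.7 -0.855 0.45 0 0 0.027 -0.3;0.7 -0.855 0.45 0 0 0.027 -0.3;0.7 -0.855 0.45 0 0 0.027 -0.3"

```text
clock: 2.13
eef_pos: [435.6, -29.2, 110.3]
tool_rot: [3.14, 0.001, 0.187]
force: [-1.3, -0.5, 0.8]
width: 55.5
gripper_force: 0.0
```

```bash
python3 - <<'E'
from h import *
d=snap('wrist','w1.png');s=d['s'];print(s['clock'],s['eef_pos'],s['tool_rot'],s['width'],s['qpos'])
plan(435.5,-27,18,.19)
for a,r,c in cents(d,(0,140,40),(10,255,255),300):
    print(a,r,[np.round(onz(d,*p,20)[:2],1) for p in cv2.boxPoints(r)],onz(d,*r[0],20))
E
```

```text
2.1333 [435.56035114 -29.17611098 110.25959656] [3.14040664e+00 5.05595095e-04 1.87019470e-01] 55.52153796217438 [-0.01934162  0.57663931  0.02990722  2.21579126 -0.04388946  0.34994575
 -1.33680803]
row [ 0.002 -0.008  0.308] [ 0.001  0.    -0.003] rows>= 2.2
4701.5 ((277.0, 208.5), (97.0, 54.0), 90.0) [array([470.1,  -3. ]), array([476.9, -39.1]), array([406.5, -54. ]), array([399.1, -14.6])] [439.70546109 -27.3649797   20.        ]
605.5 ((461.0, 9.0), (18.0, 42.0), 90.0) [array([ 618.6, -115.5]), array([ 635.3, -153. ]), array([ 619.1, -154.4]), array([ 603.6, -117.3])] [ 618.52028006 -134.27886224   20.        ]
3585.0 ((39.5, 34.0), (68.0, 79.0), 90.0) [array([586.1, 256.3]), array([575.7, 154. ]), array([520.2, 139.9]), array([520.3, 235.7])] [548.59856499 189.69087843  20.        ]
```

View pics/w1.png

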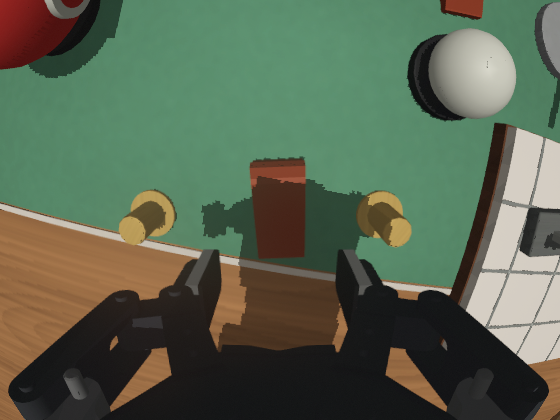

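The wrist view shows wedge_a at (277,208) centred between the open fingers, with the posts at (150,215) and (388,215) clear on both sides.

>>> move_arm:
  rows: "0.004 -0.006 0.15 0 0 0 -0.3;0.006 -0.006 0.25 0 0 0 -0.3;0.006 -0.006 0.307 0 0 0 -0.3;0.006 -0.006 0.307 0 0 0 -0.3;0.006 -0.006 0.307 0 0 0 1;0.006 -0.006 0.307 0 0 0 1;0.006 -0.006 0.307 0 0 0 1;0.006 -0.006 0.307 0 0 0 1;0.006 -0.006 0.307 0 0 0 1;0.006 -0.006 0.307 0 0 0 1"

```text
clock: 3.02
eef_pos: [435.3, -31.6, 19.6]
tool_rot: [3.134, 0.003, 0.181]
force: [-4.3, -5.9, 15.7]
width: 34.1
gripper_force: 74.9
```

>>> move_arm:
  rows: "0 0 -0.1 0 0 0 1;0 0 -0.2 0 0 0 1;0 0 -0.3 0 0 0 1;0 0 -0.4 0 0 0 1;0 0 -0.4 0 0 0 1"

```text
clock: 3.43
eef_pos: [439.4, -27.3, 142.7]
tool_rot: [3.138, -0.008, 0.185]
force: [-0.0, -0.8, -0.2]
width: 34.3
gripper_force: 73.1
```

```bash
python3 - <<'E'
from h import *
s=read_state();print(s['width'],s['eef_pos'])
A=(341,-262,138,1.658);plan(*A);plan(341,-262,51,1.658,ref=A)
B=(341,-262,150,1.658)
C=(500,-50,150,.8);plan(*C,ref=B);plan(659,-133,110,.17,ref=C)
E
```

```text
34.264104135891344 [439.40412335 -27.29764359 142.72154762]
row [-0.466  0.709  0.014] [ 0.005 -0.003 -0.938] rows>= 11.8
row [ 0.   -0.    0.29] [0. 0. 0.] rows>= 2.1
row [0.658 0.59  0.   ] [ 0.    -0.     0.546] rows>= 6.9
row [0.171 0.573 0.133] [ 0.    -0.     0.401] rows>= 5.0
```

>>> move_arm:
  rows: "-0.466 0.709 0.014 0 0 -0.938 1;-0.466 0.709 0.014 0 0 -0.938 1;-0.466 0.709 0.014 0 0 -0.938 1;-0.466 0.709 0.014 0 0 -0.938 1;-0.466 0.709 0.014 0 0 -0.938 1;-0.466 0.709 0.014 0 0 -0.938 1;-0.466 0.709 0.014 0 0 -0.938 1;-0.466 0.709 0.014 0 0 -0.938 1;-0.466 0.709 0.014 0 0 -0.938 1;-0.466 0.709 0.014 0 0 -0.938 1;-0.466 0.709 0.014 0 0 -0.938 1;-0.466 0.709 0.014 0 0 -0.938 1"

```text
clock: 4.43
eef_pos: [337.9, -262.2, 133.8]
tool_rot: [-3.14, 0.001, 1.663]
force: [1.0, -1.0, -0.6]
width: 34.2
gripper_force: 73.0
```

```bash
python3 - <<'E'
from h import *
d=snap('wrist','w2.png');s=d['s'];print(s['eef_pos'],s['tool_rot'],s['width'])
plan(341,-262,52,1.658)
E
```

```text
[ 337.87776892 -262.23142083  133.78221529] [-3.14005476e+00  1.38165612e-03  1.66342061e+00] 34.163247264781944
row [-0.001  0.011  0.272] [-0.001  0.     0.007] rows>= 2.0
```

View pics/w2.png

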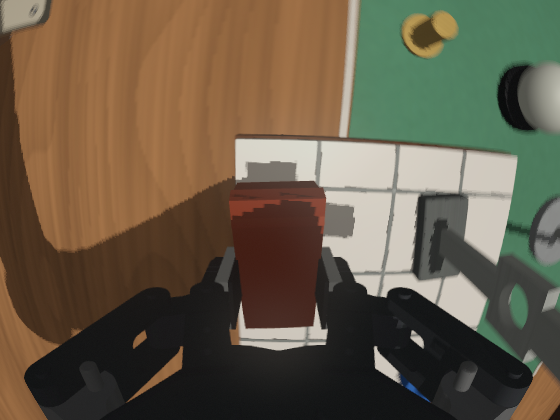

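Wedge_a is held at (278,255); the shelf's near-left corner is at (236,137), its left-far corner at (516,155), and the gauge stands at (440,230), eye and tab beyond.

```bash
python3 - <<'E'
from h import *
d=snap('wrist')
c=[onz(d,*p,30)[:2] for p in[(236,138),(516,155),(319,141),(398,147),(463,152)]];print(np.round(c,1))
v=c[1]-c[0];print(np.linalg.norm(v),np.degrees(np.arctan2(v[1],v[0])))
print('foot',[np.round(onz(d,*p,46)[:2],1) for p in[(418,196),(465,194),(466,272),(414,279)]])
E
```

```text
[[ 301.4 -211.1]
 [ 538.4 -192. ]
 [ 360.8 -207.5]
 [ 421.  -204.1]
 [ 479.3 -199.2]]
237.7330838976022 4.604687122159574
foot [array([ 437.1, -236.4]), array([ 478.4, -230.3]), array([ 500.6, -296.3]), array([ 450.8, -304. ])]
```

>>> move_arm:
  rows: "0 0.02 0.08 0 0 0.007 1;0 0.025 0.16 0 0 0.007 1;0 0.025 0.22 0 0 0.007 1;0 0.025 0.25 0 0 0.007 1;0 0.025 0.268 0 0 0.007 1;0 0.025 0.272 0 0 0.007 1;0 0.025 0.272 0 0 0.007 1;0 0.025 0.272 0 0 0.007 -0.4;0 0.025 0.272 0 0 0.007 -0.4;0 0.025 0.272 0 0 0.007 -0.4;0 0.025 0.272 0 0 0.007 -0.4"

```text
clock: 5.45
eef_pos: [347.4, -259.9, 52.9]
tool_rot: [3.141, 0.001, 1.65]
force: [0.8, 0.1, 0.4]
width: 59.9
gripper_force: 0.0
```

>>> move_arm:
  rows: "0 0 -0.1 0 0 0 -0.4;0 0 -0.2 0 0 0 -0.4;0 0 -0.4 0 0 0 -0.4;0 0 -0.4 0 0 0 -0.4;0 0 -0.4 0 0 0 -0.4"

```text
clock: 5.87
eef_pos: [349.5, -260.4, 176.2]
tool_rot: [3.136, 0.005, 1.65]
force: [1.0, -0.4, 0.1]
width: 59.9
gripper_force: 0.0
```

```bash
python3 - <<'E'
from h import *
s=read_state();print(s['width'],s['eef_pos'],s['tool_rot'])
C=(500,-50,160,.8);plan(*C);plan(659,-133,110,.17,ref=C)
d=snap('top')
for k in [(322,256),(355,182.5),(380,250)]:
    for a,r,c in cents(d,(0,140,50),(10,255,255),60,(int(k[0])-25,int(k[1])-25,int(k[0])+25,int(k[1])+25)):
        b=cv2.boxPoints(r);q=np.array([onz(d,*p,20)[:2] for p in b]);ed=[q[1]-q[0],q[2]-q[1]];l=max(ed,key=np.linalg.norm);print('wedge',q.mean(0),np.linalg.norm(ed,axis=1),np.degrees(np.arctan2(l[1],l[0])))
E
```

```text
59.89472870747793 [ 349.48059967 -260.40903402  176.15594749] [3.13596563 0.00479509 1.64981142]
row [0.66  0.555 0.054] [0.005 0.001 0.541] rows>= 6.8
row [0.171 0.573 0.167] [ 0.    -0.     0.401] rows>= 5.0
wedge [ 658.45464368 -132.3986065 ] [35.69611871 78.54497625] -170.58082682225555
```

>>> move_arm:
  rows: "0.66 0.555 0.05 0 0 0.541 -0.3;0.66 0.555 0.05 0 0 0.541 -0.3;0.66 0.555 0.05 0 0 0.541 -0.3;0.66 0.555 0.05 0 0 0.541 -0.3;0.66 0.555 0.05 0 0 0.541 -0.3;0.66 0.555 0.05 0 0 0.541 -0.3;0.66 0.555 0.05 0 0 0.541 -0.3;0.66 0.555 0.05 0 0 0.541 -0.3"

```text
clock: 6.58
eef_pos: [499.3, -44.0, 156.9]
tool_rot: [-3.141, -0.003, 0.804]
force: [-0.4, 0.9, 0.2]
width: 55.8
gripper_force: 0.0
```

>>> move_arm:
  rows: "0.171 0.573 0.167 0 0 0.401 -0.3;0.171 0.573 0.167 0 0 0.401 -0.3;0.171 0.573 0.167 0 0 0.401 -0.3;0.171 0.573 0.167 0 0 0.401 -0.3;0.171 0.573 0.167 0 0 0.401 -0.3;0.171 0.573 0.167 0 0 0.401 -0.3;0.171 0.573 0.167 0 0 0.401 -0.3;0.171 0.573 0.167 0 0 0.401 -0.3"

```text
clock: 7.25
eef_pos: [654.4, -132.0, 106.3]
tool_rot: [-3.141, 0.003, 0.173]
force: [0.0, 1.2, 0.7]
width: 55.0
gripper_force: 0.0
```

```bash
python3 - <<'E'
from h import *
d=snap('wrist','w3.png');s=d['s'];print(s['clock'],s['eef_pos'],s['tool_rot'],s['width'])
for a,r,c in cents(d,(0,140,40),(10,255,255),300):
    print(a,r,[np.round(onz(d,*p,20)[:2],1) for p in cv2.boxPoints(r)],onz(d,*r[0],20))
plan(659,-132.5,20,.165)
d=snap('top')
for a,r,c in cents(d,(0,140,50),(10,255,255),60,(350,225,440,310)):
        b=cv2.boxPoints(r);q=np.array([onz(d,*p,50)[:2] for p in b]);print('wedge a',q.mean(0))
E
```

```text
7.25 [ 654.43908608 -131.9526879   106.30782484] [-3.14080761  0.00325855  0.17337164] 55.011056023996154
4987.5 ((283.5, 203.0), (100.0, 55.0), 90.0) [array([ 695. , -109.5]), array([ 701.4, -145.6]), array([ 630.5, -160. ]), array([ 623.7, -120.7])] [ 664.14624015 -133.61380762   20.        ]
row [0.014 0.006 0.29 ] [-0.     0.002  0.005] rows>= 2.1
```

View pics/w3.png

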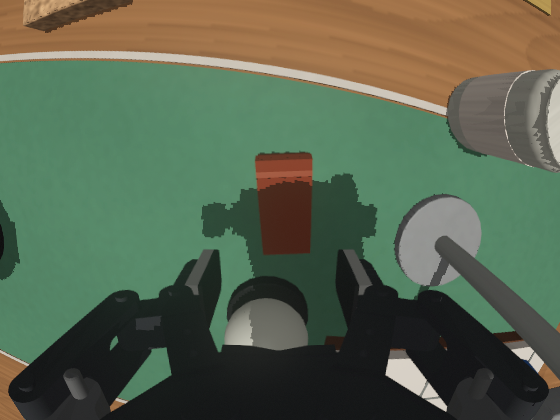

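Wedge_b sits at (283,203), centred between the fingers; the jack at (267,320) and stand foot at (437,240) are clear.

>>> move_arm:
  rows: "0.022 0.01 0.1 0 0 0 -0.3;0.022 0.01 0.2 0 0 0 -0.3;0.022 0.01 0.286 0 0 0 -0.3;0.022 0.01 0.286 0 0 0 -0.3;0.022 0.01 0.286 0 0 0 -0.3;0.022 0.01 0.286 0 0 0 1;0.022 0.01 0.286 0 0 0 1;0.022 0.01 0.286 0 0 0 1;0.022 0.01 0.286 0 0 0 1;0.022 0.01 0.286 0 0 0 1;0.022 0.01 0.286 0 0 0 1"

```text
clock: 8.27
eef_pos: [665.3, -133.5, 24.4]
tool_rot: [3.14, -0.004, 0.171]
force: [-1.9, 1.0, 7.4]
width: 34.2
gripper_force: 60.2
```

>>> move_arm:
  rows: "0 0 -0.1 0 0 0 1;0 0 -0.2 0 0 0 1;0 0 -0.3 0 0 0 1;0 0 -0.45 0 0 0 1;0 0 -0.48 0 0 0 1;0 0 -0.48 0 0 0 1"

```text
clock: 8.77
eef_pos: [666.7, -133.6, 171.5]
tool_rot: [3.139, -0.01, 0.17]
force: [0.4, 0.9, -0.1]
width: 34.0
gripper_force: 60.0
```

```bash
python3 - <<'E'
from h import *
s=read_state();print(s['width'],s['eef_pos'])
A=(500,-80,160,.9);plan(*A);B=(352,-351,160,1.65);plan(*B,ref=A);plan(352,-351,53,1.65,ref=B)
E
```

```text
34.03355257353995 [ 666.68063877 -133.55318718  171.53358366]
row [-0.518 -0.27   0.033] [ 0.004 -0.005 -0.464] rows>= 5.8
row [-1.014  0.175  0.   ] [ 0.     0.    -0.477] rows>= 7.4
row [ 0.    -0.     0.357] [0. 0. 0.] rows>= 2.6
```

```bash
python3 - <<'E'
from h import *
A=(500,-80,265,.9);plan(*A);B=(358,-347,265,1.65);plan(*B,ref=A)
E
```

```text
row [-0.514 -0.269 -0.317] [ 0.004 -0.005 -0.464] rows>= 5.8
row [-0.991  0.182  0.   ] [ 0.     0.    -0.477] rows>= 7.3
```

>>> move_arm:
  rows: "-0.514 -0.269 -0.317 0.004 -0.005 -0.464 1;-0.514 -0.269 -0.317 0.004 -0.005 -0.464 1;-0.514 -0.269 -0.317 0.004 -0.005 -0.464 1;-0.514 -0.269 -0.317 0.004 -0.005 -0.464 1;-0.514 -0.269 -0.317 0.004 -0.005 -0.464 1;-0.514 -0.269 -0.317 0.004 -0.005 -0.464 1;-0.514 -0.269 -0.317 0.004 -0.005 -0.464 1;-0.514 -0.269 -0.317 0.004 -0.005 -0.464 1"

```text
clock: 9.43
eef_pos: [497.8, -81.1, 260.3]
tool_rot: [-3.133, 0.005, 0.896]
force: [0.1, -0.3, -0.5]
width: 34.4
gripper_force: 60.0
```

>>> move_arm:
  rows: "-0.991 0.182 0 0 0 -0.477 1;-0.991 0.182 0 0 0 -0.477 1;-0.991 0.182 0 0 0 -0.477 1;-0.991 0.182 0 0 0 -0.477 1;-0.991 0.182 0 0 0 -0.477 1;-0.991 0.182 0 0 0 -0.477 1;-0.991 0.182 0 0 0 -0.477 1;-0.991 0.182 0 0 0 -0.477 1;-0.991 0.182 0 0 0 -0.477 1;-0.991 0.182 0 0 0 -0.477 1;-0.991 0.182 0 0 0 -0.477 1"

```text
clock: 10.35
eef_pos: [356.4, -346.4, 261.1]
tool_rot: [-3.133, -0.004, 1.648]
force: [-0.3, -0.0, -0.8]
width: 34.8
gripper_force: 60.0
```

```bash
python3 - <<'E'
from h import *
s=read_state();print(s['width'],s['eef_pos'],s['tool_rot'])
plan(354,-351,57,1.65)
d=snap('wrist','w4.png')
E
```

```text
34.758733916737356 [ 356.40470471 -346.36391941  261.14653674] [-3.13259431 -0.00371624  1.64807229]
row [-0.017 -0.003  0.68 ] [-0.006 -0.002 -0.001] rows>= 4.9
```

View pics/w4.png

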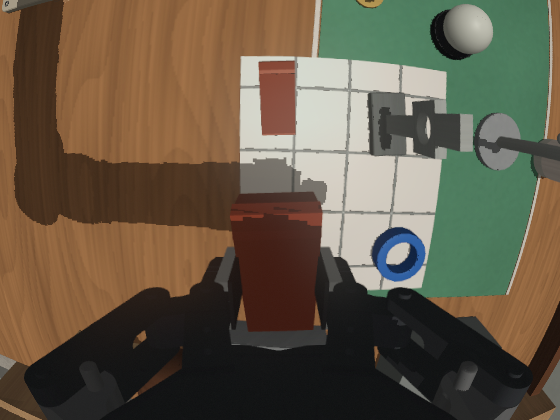

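Wedge_a lies on the shelf at (278,97); wedge_b is held above the free tiles with its far end at row 200; the gauge is at (390,125) and tape at (400,255).

>>> move_arm:
  rows: "-0.017 -0.003 0.13 -0.006 -0.002 0 1;-0.017 -0.003 0.26 -0.006 -0.002 0 1;-0.017 -0.003 0.4 -0.006 -0.002 0 1;-0.017 -0.003 0.5 -0.006 -0.002 0 1;-0.017 -0.003 0.58 -0.006 -0.002 0 1;-0.017 -0.003 0.64 -0.006 -0.002 0 1;-0.017 -0.003 0.67 -0.006 -0.002 0 1;-0.017 -0.003 0.682 -0.006 -0.002 0 1;-0.017 -0.003 0.682 -0.006 -0.002 0 1;-0.017 -0.003 0.682 -0.006 -0.002 0 -0.4;-0.017 -0.003 0.682 -0.006 -0.002 0 -0.4;-0.017 -0.003 0.682 -0.006 -0.002 0 -0.4"

```text
clock: 11.4
eef_pos: [353.9, -352.5, 58.2]
tool_rot: [3.14, 0.003, 1.649]
force: [-0.1, -0.2, 0.1]
width: 59.6
gripper_force: 0.0
```

>>> move_arm:
  rows: "0 0 0 0 0 0 -0.4;0 0 -0.1 0 0 0 -0.4;0 0 -0.2 0 0 0 -0.4;0 0 -0.4 0 0 0 -0.4;0 0 -0.5 0 0 0 -0.4;0 0 -0.6 0 0 0 -0.4;0 0 -0.67 0 0 0 -0.4;0 0 -0.67 0 0 0 -0.4"

```text
clock: 12.07
eef_pos: [355.7, -352.8, 263.0]
tool_rot: [3.136, 0.008, 1.648]
force: [1.2, -0.4, 0.3]
width: 59.8
gripper_force: 0.0
```

```bash
cat >> h.py <<'E'
def markers(d):
    o={}
    for nm,lo,hi,amin,amax in[('red',(0,140,60),(8,255,255),60,200),('white',(0,0,150),(180,60,255),80,230)]:
        for a,r,c in cents(d,lo,hi,amin,(134,158,372,271)):
            if a<amax: print(nm,round(a),np.round(r[0],1),np.round(r[1],1),'z8',np.round(onz(d,*r[0],8)[:2],1),'z20',np.round(onz(d,*r[0],20)[:2],1))
    g=cv2.cvtColor(d['img'],cv2.COLOR_RGB2GRAY)
E
python3 - <<'E'
from h import *
s=read_state();print(s['width'],s['eef_pos'],s['tool_rot'])
d=snap('top');markers(d)
im=d['img'];a=cv2.resize(im[190:290,160:290],None,fx=3,fy=3,interpolation=cv2.INTER_CUBIC)
b=cv2.resize(im[190:310,300:460],None,fx=2.5,fy=2.5,interpolation=cv2.INTER_CUBIC)
print(a.shape,b.shape);cv2.imwrite('pics/t2.png',np.hstack([a,b])[:,:,::-1])
w=snap('wrist')
print('eef',w['s']['eef_pos'])
E
```

```text
59.80230022241558 [ 355.74645191 -352.7764546   263.04136001] [3.1357157  0.00782031 1.64826301]
red 142 [185.5 258.5] [13. 13.] z8 [430.4 384.5] z20 [429.8 382.5]
white 160 [190. 234.] [14. 14.] z8 [504.8 372. ] z20 [503.6 370. ]
(300, 390, 3) (300, 400, 3)
eef [ 354.24392061 -352.54750469  260.57280746]
```

View pics/t2.png

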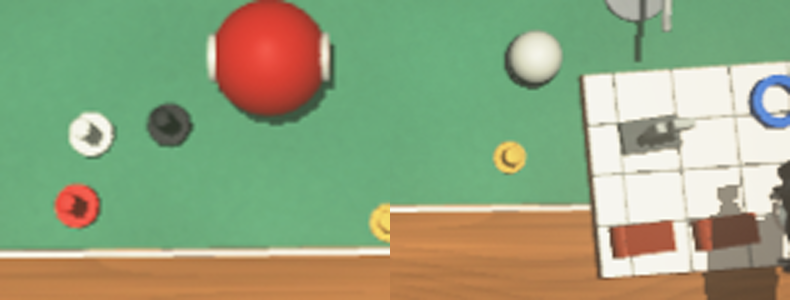

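Both wedges lie on the shelf (645,240 and 725,232 in the crop); the red, white and black markers stand at (78,206), (92,134), (170,125).

```bash
python3 - <<'E'
from h import *
A=(420,-90,250,1.571);plan(*A);B=(430,180,230,1.571);plan(*B,ref=A);plan(430,383,160,1.571,ref=B)
E
```

```text
row [0.854 0.29  0.027] [0.    0.002 0.049] rows>= 6.5
row [0.9   0.034 0.067] [0. 0. 0.] rows>= 6.5
row [0.677 0.    0.233] [0. 0. 0.] rows>= 5.1
```

>>> move_arm:
  rows: "0.854 0.29 0.027 0 0 0.049 -0.3;0.854 0.29 0.027 0 0 0.049 -0.3;0.854 0.29 0.027 0 0 0.049 -0.3;0.854 0.29 0.027 0 0 0.049 -0.3;0.854 0.29 0.027 0 0 0.049 -0.3;0.854 0.29 0.027 0 0 0.049 -0.3;0.854 0.29 0.027 0 0 0.049 -0.3"

```text
clock: 12.75
eef_pos: [419.8, -84.8, 249.0]
tool_rot: [-3.141, -0.001, 1.577]
force: [0.6, 0.5, 1.6]
width: 55.7
gripper_force: 0.0
```

>>> move_arm:
  rows: "0.9 0.034 0.067 0 0 0 -0.3;0.9 0.034 0.067 0 0 0 -0.3;0.9 0.034 0.067 0 0 0 -0.3;0.9 0.034 0.067 0 0 0 -0.3;0.9 0.034 0.067 0 0 0 -0.3;0.9 0.034 0.067 0 0 0 -0.3;0.9 0.034 0.067 0 0 0 -0.3"

```text
clock: 13.33
eef_pos: [428.6, 185.4, 228.3]
tool_rot: [-3.14, -0.002, 1.577]
force: [-0.4, 0.7, -0.0]
width: 55.3
gripper_force: 0.0
```

>>> move_arm:
  rows: "0.677 0 0.233 0 0 0 -0.3;0.677 0 0.233 0 0 0 -0.3;0.677 0 0.233 0 0 0 -0.3;0.677 0 0.233 0 0 0 -0.3;0.677 0 0.233 0 0 0 -0.3;0.677 0 0.233 0 0 0 -0.3;0.677 0 0.233 0 0 0 -0.3;0.677 0 0.233 0 0 0 -0.3;0.677 0 0.233 0 0 0 -0.3"

```text
clock: 14.08
eef_pos: [429.9, 381.1, 158.5]
tool_rot: [-3.141, 0.004, 1.571]
force: [-0.3, -1.6, -0.2]
width: 55.8
gripper_force: 0.0
```

```bash
python3 - <<'E'
from h import *
d=snap('wrist','w5.png');s=d['s'];print(s['clock'],s['eef_pos'],s['tool_rot'],s['width'],s['qpos'])
E
```

```text
14.0833 [429.92953761 381.11435298 158.45260459] [-3.14084135  0.00381271  1.57054264] 55.79290087586555 [-0.25658742  0.77809302 -0.86321162  1.79914136  0.73429472  0.92410592
 -1.45160917]
```

View pics/w5.png

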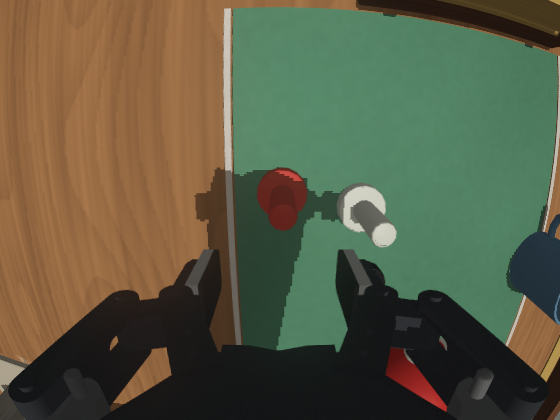

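The red marker's stem top is at (284,219) with its foot at (282,191); the white stem top is at (384,235), foot (361,208).

```bash
python3 - <<'E'
from h import *
d=snap('wrist')
for n,t,f in[('red',(284,218.5),(282,190)),('white',(383.5,235),(361,208))]:print(n,onz(d,*t,80)[:2],onz(d,*f,16)[:2])
E
```

```text
red [433.38389368 382.67461058] [432.70927087 387.28892888]
white [504.25211282 369.94065576] [503.18556837 371.0807941 ]
```

>>> move_arm:
  rows: "0.007 0.01 0.1 0 0 0 -0.3;0.007 0.01 0.2 0 0 0 -0.3;0.007 0.01 0.29 0 0 0 -0.3;0.007 0.01 0.335 0 0 0 -0.3;0.007 0.01 0.335 0 0 0 -0.3;0.007 0.01 0.335 0 0 0 -0.3;0.007 0.01 0.335 0 0 0 1;0.007 0.01 0.335 0 0 0 1;0.007 0.01 0.335 0 0 0 1;0.007 0.01 0.335 0 0 0 1;0.007 0.01 0.335 0 0 0 1;0.007 0.01 0.335 0 0 0 1"

```text
clock: 15.18
eef_pos: [433.3, 386.1, 60.2]
tool_rot: [3.14, -0.0, 1.572]
force: [-0.1, 0.2, 6.3]
width: 18.8
gripper_force: 58.3
```

```bash
python3 - <<'E'
from h import *
s=read_state();print(s['width'],s['gripper_force'],s['eef_pos'])
d=snap('top');e=snap('side')
def tri(a,b):
    (o1,r1),(o2,r2)=ray(d,*a),ray(e,*b);A=np.c_[r1,-r2];k=np.linalg.lstsq(A,o2-o1,rcond=None)[0];p,q=o1+k[0]*r1,o2+k[1]*r2;return (p+q)/2,np.linalg.norm(p-q)
def circ(d,roi,kind):
    h=cv2.cvtColor(d['img'],cv2.COLOR_RGB2HSV);g=cv2.inRange(h,(45,80,0),(90,255,255))
    x0,y0,x1,y1=roi
    if kind=='bowl': m=cv2.inRange(h,(0,140,50),(10,255,255))|cv2.inRange(h,(0,0,110),(180,80,255))
    else: m=cv2.inRange(h,(0,0,90),(180,70,255))
    m=m[y0:y1,x0:x1];c=max(cv2.findContours(m,0,1)[0],key=cv2.contourArea);(x,y),r=cv2.minEnclosingCircle(c)
    f=cv2.fitEllipse(c);return (x+x0,y+y0),r,(f[0][0]+x0,f[0][1]+y0),f[1]
for k,rt,rs in[('bowl',(222,182,280,236),(240,214,295,268)),('jack',(345,198,372,226),(325,182,356,215))]:
    a=circ(d,rt,k);b=circ(e,rs,k);print(k,a,b);print(tri(a[0],b[0]),tri(a[2],b[2]))
E
```

```text
18.812133642292945 58.347371220588684 [433.27446958 386.09936267  60.24359761]
bowl ((250.5, 220.5), 31.976652145385742, (250.5554027557373, 216.0473175048828), (49.67869567871094, 58.894386291503906)) ((270.625, 240.8125), 20.29913330078125, (272.58060455322266, 240.01153755187988), (28.920915603637695, 40.4109992980957))
(array([543.90748228, 190.63577839,  84.02042473]), np.float64(21.897042371102845)) (array([551.84071386, 185.68435236,  79.72090354]), np.float64(6.809662330404133))
jack ((357.2727270126343, 212.0), 11.448872566223145, (357.80690574645996, 211.9871425628662), (20.291019439697266, 21.444047927856445)) ((340.7272729873657, 197.3636360168457), 10.010425567626953, (340.63360023498535, 197.13606357574463), (18.22212791442871, 19.168031692504883))
(array([ 562.73452243, -134.57154655,   45.64149606]), np.float64(1.1942919255119153)) (array([ 563.3077309 , -135.81305763,   45.49200471]), np.float64(0.10288181295098274))
```

```bash
python3 - <<'E'
from h import *
d=snap('top');e=snap('side')
def tri(a,b):
    (o1,r1),(o2,r2)=ray(d,*a),ray(e,*b);A=np.c_[r1,-r2];k=np.linalg.lstsq(A,o2-o1,rcond=None)[0];p,q=o1+k[0]*r1,o2+k[1]*r2;return (p+q)/2,np.linalg.norm(p-q)
C=[]
for x,roi in((d,(225,180,275,240)),(e,(240,210,300,275))):
    h=cv2.cvtColor(x['img'],cv2.COLOR_RGB2HSV)
    m=cv2.inRange(h,(0,110,20),(12,255,255))|cv2.inRange(h,(170,110,20),(180,255,255))
    m=m[roi[1]:roi[3],roi[0]:roi[2]];c=max(cv2.findContours(m,0,1)[0],key=cv2.contourArea)
    print(np.add(cv2.boundingRect(c),(*roi[:2],0,0)))
    # circle fit with algebraic LSQ on the convex hull
    p=cv2.convexHull(c)[:,0].astype(float)+roi[:2];A=np.c_[2*p,np.ones(len(p))];s=np.linalg.lstsq(A,(p**2).sum(1),rcond=None)[0];print(s[:2],np.sqrt(s[2]+s[0]**2+s[1]**2));C.append(s[:2])
print(tri(*C),onz(d,*C[0],64),onz(e,*C[1],64))
E
```

```text
[232 190  35  30]
[248.42394451 205.67967636] 16.806083002744593
[259 221  29  41]
[269.89601774 241.22037135] 18.303068317833322
(array([577.63764544, 186.48703182,  60.47505692]), np.float64(13.33535752024845)) [582.32388106 190.57181932  64.        ] [569.06134722 185.42292525  64.        ]
```

```bash
python3 - <<'E'
from h import *
d=snap('top');e=snap('side')
def fit(f,roi):
    im=cv2.imread('pics/'+f)[:,:,::-1].copy();h=cv2.cvtColor(im,cv2.COLOR_RGB2HSV)
    m=cv2.inRange(h,(0,110,20),(12,255,255))|cv2.inRange(h,(170,110,20),(180,255,255))|cv2.inRange(h,(0,0,110),(180,80,255))
    m=m[roi[1]:roi[3],roi[0]:roi[2]];c=max(cv2.findContours(m,0,1)[0],key=cv2.contourArea)
    p=cv2.convexHull(c)[:,0].astype(float)+roi[:2];A=np.c_[2*p,np.ones(len(p))];s=np.linalg.lstsq(A,(p**2).sum(1),rcond=None)[0]
    print(f,np.add(cv2.boundingRect(c),(*roi[:2],0,0)),s[:2],np.sqrt(s[2]+s[0]**2+s[1]**2));return s[:2]
a=fit('top0.png',(225,180,275,236));b=fit('side0.png',(245,214,292,268))
print(onz(d,*a,64),onz(e,*b,64))
a=fit('top0.png',(345,198,372,226));b=fit('side0.png',(325,182,356,213))
print(onz(d,*a,41.5),onz(e,*b,41.5))
A=(440,300,175,1.571);plan(*A);B=(571,297,175,1.571);plan(*B,ref=A);plan(571,297,62,1.571,ref=B)
E
```

```text
top0.png [228 189  43  39] [249.00280502 208.26173588] 20.31018880753646
side0.png [248 220  41  42] [267.84658218 240.49973356] 20.661625773914384
[574.56718665 188.8565871   64.        ] [575.67809371 187.4228185   64.        ]
top0.png [347 202  23  21] [358.05451253 211.66042263] 10.683783932851842
side0.png [331 188  20  18] [340.67235658 196.56616636] 9.41613102531185
[ 564.78983251 -137.20279138   41.5       ] [ 568.2238955  -142.25238282   41.5       ]
row [-0.287  0.023 -0.383] [ 0.001 -0.     0.001] rows>= 3.4
row [-0.01   0.437  0.   ] [0. 0. 0.] rows>= 3.1
row [ 0.    -0.     0.377] [0. 0. 0.] rows>= 2.7
```

>>> move_arm:
  rows: "0 0 -0.1 0 0 0 1;0 0 -0.2 0 0 0 1;0 0 -0.3 0 0 0 1;-0.05 0.1 -0.383 0 0 0 1;-0.15 0.2 -0.383 0 0 0 1;-0.22 0.3 -0.383 0 0 0 1;-0.289 0.4 -0.383 0 0 0 1;-0.289 0.46 -0.383 0 0 0 1;-0.289 0.473 -0.383 0 0 0 1;-0.289 0.473 -0.383 0 0 0 1;-0.289 0.473 -0.383 0 0 0 1"

```text
clock: 16.4
eef_pos: [573.3, 299.9, 173.8]
tool_rot: [-3.14, 0.0, 1.573]
force: [0.4, 0.6, -1.6]
width: 18.3
gripper_force: 58.9
```

```bash
python3 - <<'E'
from h import *
s=read_state();print(s['width'],s['eef_pos'],s['tool_rot'])
plan(575,299.5,61,1.571)
d=snap('wrist','w6.png')
E
```

```text
18.284768863290743 [573.29112618 299.89983309 173.76702034] [-3.14026143e+00  3.05144240e-04  1.57333811e+00]
row [-0.001  0.006  0.376] [-0.001  0.     0.001] rows>= 2.7
```

>>> move_arm:
  rows: "-0.001 0.006 0.1 0 0 0 1;-0.001 0.006 0.2 0 0 0 1;-0.001 0.006 0.28 0 0 0 1;-0.001 0.006 0.33 0 0 0 1;-0.001 0.006 0.36 0 0 0 1;-0.001 0.006 0.374 0 0 0 1;-0.001 0.006 0.374 0 0 0 1;-0.001 0.006 0.374 0 0 0 1"

```text
clock: 17.12
eef_pos: [576.9, 299.5, 62.7]
tool_rot: [3.14, -0.0, 1.572]
force: [-0.1, 0.7, -1.0]
width: 18.3
gripper_force: 59.4
```

```bash
python3 - <<'E'
from h import *
s=read_state();print(s['width'],s['eef_pos'],s['force'])
E
```

```text
18.34013323440544 [576.87993446 299.47395242  62.6939566 ] [-0.07812956  0.69171894 -1.01451291]
```

>>> move_arm:
  rows: "0 -0.006 0.004 0 0 0 1;0 -0.006 0.008 0 0 0 1;0 -0.006 0.008 0 0 0 1;0 -0.006 0.008 0 0 0 0.1;0 -0.006 0.008 0 0 0 0;0 -0.006 0.008 0 0 0 -0.2;0 -0.006 0.008 0 0 0 -0.2;0 -0.006 -0.1 0 0 0 -0.2;0 -0.006 -0.2 0 0 0 -0.2;0 -0.006 -0.35 0 0 0 -0.2;0 -0.006 -0.35 0 0 0 -0.2;0 -0.006 -0.35 0 0 0 -0.2"

```text
clock: 18.12
eef_pos: [576.1, 300.1, 169.7]
tool_rot: [3.137, -0.002, 1.571]
force: [0.3, -0.8, -0.9]
width: 51.3
gripper_force: 0.0
```

```bash
python3 - <<'E'
from h import *
d=snap('wrist','w7.png');s=d['s'];print(s['width'],s['eef_pos'],s['qpos'])
plan(511,290,160,1.571)
E
```

```text
51.30791070431152 [576.1260246  300.09429243 169.71422524] [-0.04893985  0.85555637 -0.87351335  1.58133721  0.73098611  1.05258362
 -1.12671088]
row [-0.029 -0.214  0.024] [0.001 0.    0.   ] rows>= 1.6
```

View pics/w7.png

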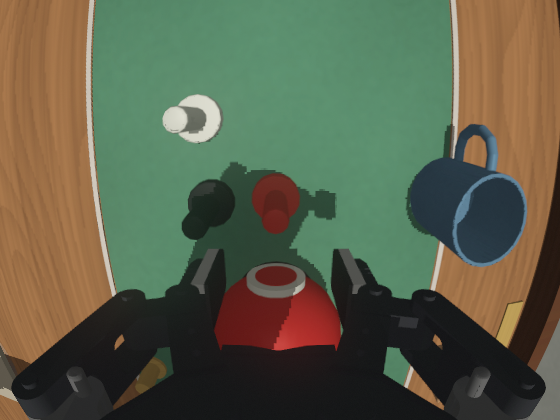

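Red stands upright (foot 276,199; top 276,222), in line with the bowl's pole at (276,280). Black stem top is at (195,225), foot (211,203); white top (175,119).

```bash
python3 - <<'E'
from h import *
d=snap('wrist')
for n,t,f in[('red',(276,222),(276,197)),('black',(195,225),(211,203)),('white',(175,119),(198,118))]:print(n,onz(d,*t,80)[:2],onz(d,*f,16)[:2])
print('pole y=246?',onz(d,276,280,64))
E
```

```text
red [573.00579612 295.2632828 ] [572.68171861 297.05342591]
black [514.56360667 292.70289318] [513.652152   291.53763959]
white [504.33450797 368.46708276] [504.89552075 368.23898527]
pole y=246? [572.83271885 240.04019726  64.        ]
```

```bash
python3 - <<'E'
from h import *
A=(514,292.5,170,2.3);plan(*A);plan(514,292.5,59,2.3,ref=A)
B=(514,292.5,195,2.3)
C=(610,330,195,2.3);plan(*C,ref=B);D=(685,188.5,195,2.3);plan(*D,ref=C)
plan(*D,ref=B)
E
```

```text
row [-0.018 -0.202 -0.013] [-0.001  0.001 -0.464] rows>= 5.8
row [-0.   -0.    0.37] [0. 0. 0.] rows>= 2.7
row [-0.12   0.322  0.   ] [0. 0. 0.] rows>= 2.5
row [-0.518 -0.128 -0.   ] [0. 0. 0.] rows>= 3.8
row [-0.638  0.194  0.   ] [0. 0. 0.] rows>= 4.8
```

>>> move_arm:
  rows: "-0.018 -0.202 -0.013 0 0 -0.464 -0.2;-0.018 -0.202 -0.013 0 0 -0.464 -0.2;-0.018 -0.202 -0.013 0 0 -0.464 -0.2;-0.018 -0.202 -0.013 0 0 -0.464 -0.2;-0.018 -0.202 -0.013 0 0 -0.464 -0.2;-0.018 -0.202 -0.013 0 0 -0.464 -0.2;-0.018 -0.202 -0.013 0 0 -0.464 -0.2;-0.018 -0.202 -0.013 0 0 -0.464 -0.2"

```text
clock: 18.88
eef_pos: [513.5, 292.5, 168.8]
tool_rot: [-3.138, -0.0, 2.298]
force: [0.6, 0.0, 0.2]
width: 51.1
gripper_force: 0.0
```

```bash
python3 - <<'E'
from h import *
s=read_state();print(s['eef_pos'],s['tool_rot'],s['width']);plan(514,292.5,60,2.3)
markers(snap('top'))
d=snap('wrist','w8.png')
h=cv2.cvtColor(d['img'],cv2.COLOR_RGB2HSV);print(d['img'][195:240:5,270:300:6].max(2))
E
```

```text
[513.51444281 292.5411696  168.75000972] [-3.13824165e+00 -3.42955636e-04  2.29767220e+00] 51.08278441305651
row [-0.001  0.002  0.362] [-0.002 -0.    -0.001] rows>= 2.6
red 146 [251.5 193.8] [28.3  8. ] z8 [627.5 184.2] z20 [625.5 183.6]
white 87 [190.  235.5] [11. 14.] z8 [500.2 371.9] z20 [499.1 370. ]
[[ 32  32  34  35  38]
 [ 30  31  33  34  36]
 [ 30  33  33  34  35]
 [ 33  35  35  33  35]
 [ 33  34  33  33  71]
 [ 31  32  33  34 139]
 [ 33  34  34  67 138]
 [ 70  79 120 138 139]
 [123 139 138 136 139]]
```

View pics/w8.png

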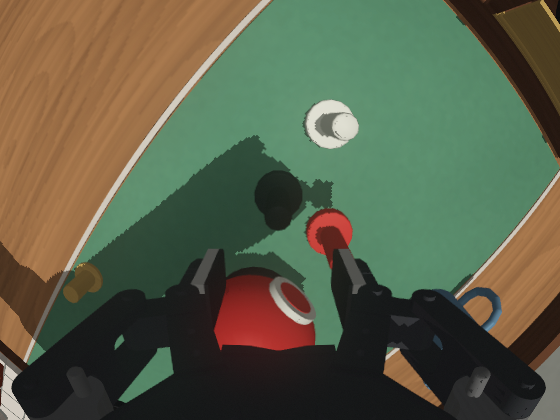

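Black's stem top (278,218) is centred between the fingers; red's foot (330,232) lies outside the finger line, 14 mm clear.

>>> move_arm:
  rows: "0 0.002 0.1 -0.002 0 0 -0.2;0 0.002 0.2 -0.002 0 0 -0.2;0 0.002 0.3 -0.002 0 0 -0.2;0 0.002 0.36 -0.002 0 0 -0.2;0 0.002 0.362 -0.002 0 0 -0.2;0 0.002 0.362 -0.002 0 0 -0.2;0 0.002 0.362 -0.002 0 0 1;0 0.002 0.362 -0.002 0 0 1;0 0.002 0.362 -0.002 0 0 1;0 0.002 0.362 -0.002 0 0 1;0 0.002 0.362 -0.002 0 0 1"

```text
clock: 19.9
eef_pos: [515.2, 294.1, 63.2]
tool_rot: [3.137, 0.001, 2.3]
force: [-1.0, -2.0, 6.7]
width: 18.4
gripper_force: 58.5
```

```bash
python3 - <<'E'
from h import *
s=read_state();print(s['eef_pos'],s['tool_rot'],s['width']);p=s['eef_pos']
B=(p[0],p[1],212,2.3);plan(*B);plan(685,188.5,212,2.3,ref=B)
E
```

```text
[515.17083628 294.07978002  63.22655408] [3.13694991e+00 1.12803799e-03 2.30046302e+00] 18.406461969191465
row [-0.001  0.002 -0.496] [0.003 0.001 0.   ] rows>= 3.6
row [-0.64   0.188  0.   ] [0. 0. 0.] rows>= 4.8
```

>>> move_arm:
  rows: "0 0 -0.12 0 0 0 1;0 0 -0.25 0 0 0 1;0 0 -0.37 0 0 0 1;0 0 -0.496 0 0 0 1;-0.1 0.03 -0.496 0 0 0 1;-0.2 0.06 -0.496 0 0 0 1;-0.32 0.095 -0.496 0 0 0 1;-0.43 0.13 -0.496 0 0 0 1;-0.54 0.16 -0.496 0 0 0 1;-0.61 0.18 -0.496 0 0 0 1;-0.64 0.188 -0.496 0 0 0 1;-0.64 0.188 -0.496 0 0 0 1"

```text
clock: 20.9
eef_pos: [685.8, 185.5, 210.1]
tool_rot: [3.14, 0.001, 2.296]
force: [-0.1, 0.1, -1.3]
width: 18.4
gripper_force: 59.0
```

```bash
python3 - <<'E'
from h import *
s=read_state();print(s['eef_pos'],s['tool_rot'],s['width'],s['qpos'])
plan(685,188.5,66,2.3)
E
```

```text
[685.76806157 185.47528857 210.07598733] [3.13970844e+00 1.21513198e-03 2.29606557e+00] 18.38802620325123 [ 0.17952311  0.95742351 -1.05681007  1.34519453  0.83175541  1.30293471
 -0.17088144]
row [0.01  0.004 0.48 ] [ 0.001  0.001 -0.003] rows>= 3.5
```

>>> move_arm:
  rows: "0.01 0.004 0.12 0 0 0 1;0.01 0.004 0.24 0 0 0 1;0.01 0.004 0.34 0 0 0 1;0.01 0.004 0.41 0 0 0 1;0.01 0.004 0.45 0 0 0 1;0.01 0.004 0.475 0 0 0 1;0.01 0.004 0.482 0 0 0 1;0.01 0.004 0.482 0 0 0 1;0.01 0.004 0.482 0 0 0 1"

```text
clock: 21.65
eef_pos: [684.1, 192.0, 68.0]
tool_rot: [3.137, 0.001, 2.301]
force: [-0.6, 0.8, -0.7]
width: 18.2
gripper_force: 59.0
```

```bash
python3 - <<'E'
from h import *
s=read_state();print(s['force'],s['qpos'])
plan(685,188.5,63,2.3)
E
```

```text
[-0.56178462  0.81150025 -0.66611268] [ 0.15002597  1.10666352 -0.96650319  1.44241024  0.96824271  1.10351932
 -0.26953937]
row [-0.011 -0.005  0.017] [0.003 0.001 0.001] rows>= 0.1
```

>>> move_arm:
  rows: "-0.011 -0.005 0.005 0 0 0 1;-0.011 -0.005 0.012 0 0 0 1;-0.011 -0.005 0.016 0 0 0 1;-0.011 -0.005 0.016 0 0 0 1;-0.011 -0.005 0.016 0 0 0 1;-0.011 -0.005 0.016 0 0 0 0.1;-0.011 -0.005 0.016 0 0 0 -0.2;-0.011 -0.005 0.016 0 0 0 -0.2;-0.011 -0.005 0.016 0 0 0 -0.2"

```text
clock: 22.4
eef_pos: [684.5, 187.6, 61.4]
tool_rot: [3.139, 0.001, 2.301]
force: [-0.0, -0.9, 0.4]
width: 51.1
gripper_force: 0.0
```

>>> move_arm:
  rows: "0 0 -0.1 0 0 0 -0.2;0 0 -0.2 0 0 0 -0.2;0 0 -0.35 0 0 0 -0.2;0 0 -0.45 0 0 0 -0.2;0 0 -0.45 0 0 0 -0.2;0 0 -0.45 0 0 0 -0.2"

```text
clock: 22.9
eef_pos: [685.2, 188.4, 199.2]
tool_rot: [3.135, 0.002, 2.301]
force: [-0.6, 0.1, -1.9]
width: 50.9
gripper_force: 0.0
```

```bash
python3 - <<'E'
from h import *
d=snap('wrist','w9.png');s=d['s'];print(s['eef_pos'],s['tool_rot'],s['width'])
A=(600,330,200,2.2);plan(*A);plan(504,369,160,1.9,ref=A)
E
```

```text
[685.21727933 188.4144116  199.1846326 ] [3.13489184e+00 2.22695201e-03 2.30064509e+00] 50.93537278291039
row [ 0.542  0.107 -0.011] [0.002 0.001 0.064] rows>= 4.0
row [ 0.293 -0.182  0.133] [ 0.    -0.     0.191] rows>= 2.7
```

View pics/w9.png

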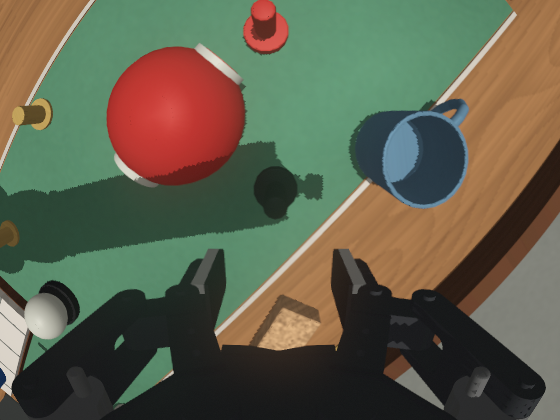

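Fine view: the bowl's disc is centred at (176,116), black stands with foot at (275,188), red's foot is at (266,31), and the jack is at (47,315).

```bash
python3 - <<'E'
from h import *
d=snap('wrist')
h=cv2.cvtColor(d['img'],cv2.COLOR_RGB2HSV);m=cv2.inRange(h,(0,110,20),(12,255,255))|cv2.inRange(h,(170,110,20),(180,255,255));m[:,250:]=0;m[:40]=0
cs=sorted(cv2.findContours(m,0,1)[0],key=cv2.contourArea)[-1];p=cv2.convexHull(cs)[:,0].astype(float)
# unit rays -> cone axis (robust): r.a=cos const
r=np.array([ray(d,*q)[1] for q in p]);r/=np.linalg.norm(r,axis=1)[:,None]
for i in range(4):
    x=np.linalg.lstsq(r,np.ones(len(r)),rcond=None)[0];e=r@x-1;k=np.abs(e)<max(2*np.median(np.abs(e)),1e-4);r=r[k]
a=x/np.linalg.norm(x);half=np.degrees(np.arccos(1/np.linalg.norm(x)));o=d['E'][:3,3]
print('half',half,len(r),'bowl',o+a*(64-o[2])/a[2],'dist',58/np.sin(np.radians(half)),np.linalg.norm(a*(64-o[2])/a[2]))
for n,t,f in[('red',(263,8),(266,31)),('black',(275,210),(275,186))]:print(n,onz(d,*t,80)[:2],onz(d,*f,16)[:2])
print(d['s']['qpos'])
E
```

```text
half 12.128725887919483 25 bowl [573.5855894  186.10138275  64.        ] dist 276.0475108730631 274.7528206963227
red [572.40493051 295.25345858] [573.83433768 293.8223545 ]
black [684.43101544 183.35562408] [680.56306365 187.01370086]
[ 0.17688825  0.96843458 -1.04937674  1.36216346  0.84309671  1.27994932
 -0.17989172]
```

>>> move_arm:
  rows: "0.542 0.107 0 0 0 0.064 -0.2;0.542 0.107 0 0 0 0.064 -0.2;0.542 0.107 0 0 0 0.064 -0.2;0.542 0.107 0 0 0 0.064 -0.2;0.542 0.107 0 0 0 0.064 -0.2;0.542 0.107 0 0 0 0.064 -0.2"

```text
clock: 23.5
eef_pos: [596.7, 333.0, 195.0]
tool_rot: [3.141, -0.001, 2.207]
force: [1.3, -1.6, -0.1]
width: 51.1
gripper_force: 0.0
```

>>> move_arm:
  rows: "0.293 -0.182 0.12 0 0 0.191 -0.2;0.293 -0.182 0.12 0 0 0.191 -0.2;0.293 -0.182 0.12 0 0 0.191 -0.2;0.293 -0.182 0.12 0 0 0.191 -0.2;0.293 -0.182 0.12 0 0 0.191 -0.2;0.293 -0.182 0.12 0 0 0.191 -0.2;0.293 -0.182 0.12 0 0 0.191 -0.2"

```text
clock: 24.08
eef_pos: [506.1, 367.4, 159.7]
tool_rot: [3.139, 0.001, 1.897]
force: [1.6, 0.4, 0.6]
width: 51.0
gripper_force: 0.0
```

```bash
python3 - <<'E'
from h import *
d=snap('wrist','w10.png');s=d['s'];print(s['clock'],s['eef_pos'],s['tool_rot'],s['width'])
for a,r,c in cents(d,(0,0,120),(180,60,255),200,(150,100,400,300)):
    print(a,r,cv2.boundingRect(c))
    x,y,w,h=cv2.boundingRect(c);print('top',onz(d,x+w/2,y+h-8,80)[:2],'foot',onz(d,x+w/2,y+22,16)[:2])
plan(504.5,369.5,62,1.9)
markers(snap('top'))
E
```

```text
24.0833 [506.12741271 367.35768688 159.66217537] [3.13889652e+00 8.08774009e-04 1.89684973e+00] 50.97374600199248
395.5 ((157.49806213378906, 141.2217254638672), (6.955235958099365, 86.5819320678711), 14.534454345703125) (150, 100, 22, 85)
top [419.97014966 371.22583558] foot [387.88511268 399.23978811]
row [ 0.008 -0.003  0.326] [ 0.002  0.    -0.002] rows>= 2.3
```

View pics/w10.png

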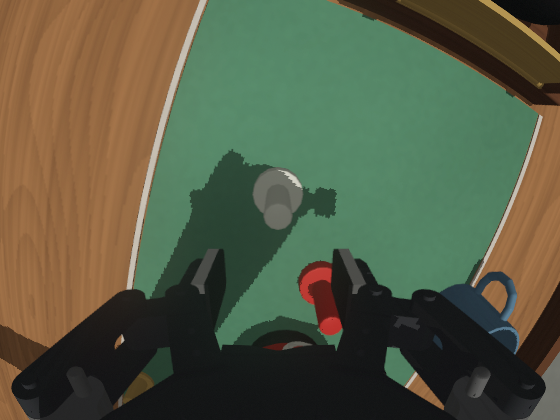

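White's stem top is at (278,216), centred between the jaws; red (318,285) is well aside.

>>> move_arm:
  rows: "0.007 -0.003 0.1 0 0 0 -0.2;0.007 -0.003 0.2 0 0 0 -0.2;0.007 -0.003 0.29 0 0 0 -0.2;0.007 -0.003 0.326 0 0 0 -0.2;0.007 -0.003 0.326 0 0 0 -0.2;0.007 -0.003 0.326 0 0 0 -0.2;0.007 -0.003 0.326 0 0 0 1;0.007 -0.003 0.326 0 0 0 1;0.007 -0.003 0.326 0 0 0 1;0.007 -0.003 0.326 0 0 0 1;0.007 -0.003 0.326 0 0 0 1"

```text
clock: 25.1
eef_pos: [503.6, 371.7, 64.2]
tool_rot: [3.136, -0.001, 1.9]
force: [0.2, -0.0, 7.1]
width: 18.5
gripper_force: 58.4
```

```bash
python3 - <<'E'
from h import *
s=read_state();print(s['eef_pos'],s['tool_rot'],s['width']);p=s['eef_pos']
B=(470,250,200,1.8);plan(*B);C=(480,0,200,1.571);plan(*C,ref=B);D=(655,-137.5,200,1.4);plan(*D,ref=C)
E
```

```text
[503.5651419  371.69454385  64.16138745] [ 3.13621200e+00 -1.22114044e-03  1.89995052e+00] 18.533648406182348
row [-0.347 -0.235 -0.454] [ 0.003 -0.001  0.064] rows>= 4.4
row [-0.819 -0.157 -0.   ] [ 0.    -0.     0.146] rows>= 6.0
row [-0.458  0.583  0.   ] [ 0.    -0.     0.109] rows>= 5.3
```

>>> move_arm:
  rows: "0 0 -0.12 0 0 0 1;0 0 -0.25 0 0 0 1;-0.05 -0.03 -0.37 0 0 0.02 1;-0.13 -0.09 -0.454 0 0 0.064 1;-0.23 -0.16 -0.454 0 0 0.064 1;-0.31 -0.21 -0.454 0 0 0.064 1;-0.347 -0.235 -0.454 0 0 0.064 1;-0.347 -0.235 -0.454 0 0 0.064 1"

```text
clock: 25.77
eef_pos: [468.8, 244.5, 198.2]
tool_rot: [3.141, 0.005, 1.796]
force: [0.1, -0.1, -1.3]
width: 18.2
gripper_force: 59.1
```

>>> move_arm:
  rows: "-0.1 -0.02 0 0 0 0.02 1;-0.22 -0.04 0 0 0 0.05 1;-0.34 -0.065 0 0 0 0.08 1;-0.46 -0.09 0 0 0 0.1 1;-0.58 -0.11 0 0 0 0.12 1;-0.7 -0.135 0 0 0 0.146 1;-0.79 -0.15 0 0 0 0.146 1;-0.819 -0.157 0 0 0 0.146 1;-0.819 -0.157 0 0 0 0.146 1"

```text
clock: 26.52
eef_pos: [479.5, -2.9, 197.9]
tool_rot: [3.14, -0.0, 1.566]
force: [0.7, -0.9, -1.5]
width: 18.5
gripper_force: 59.0
```

```bash
python3 - <<'E'
from h import *
s=read_state();print(s['eef_pos'],s['tool_rot'],s['width'],s['qpos'])
plan(655,-136.5,200,1.4)
d=snap('wrist')
# jack cone axis
h=cv2.cvtColor(d['img'],cv2.COLOR_RGB2HSV);m=cv2.inRange(h,(0,0,110),(180,60,255))
for c in cv2.findContours(m,0,1)[0]:
    if cv2.contourArea(c)>300: print(cv2.contourArea(c),cv2.boundingRect(c))
E
```

```text
[479.49966046  -2.93661845 197.92932148] [ 3.13963910e+00 -3.76201737e-04  1.56572889e+00] 18.452405568785668 [ 0.60340796  0.6367293  -0.99728065  2.01711083  0.7072579   0.87717476
 -0.79466224]
row [-0.442  0.587 -0.006] [ 0.001 -0.     0.106] rows>= 5.3
961.5 (525, 359, 35, 61)
975.5 (254, 206, 61, 40)
385.5 (367, 33, 54, 15)
881.0 (468, 14, 44, 319)
1076.5 (181, 0, 13, 225)
```

>>> move_arm:
  rows: "-0.05 0.07 0 0 0 0.01 1;-0.12 0.16 0 0 0 0.03 1;-0.2 0.26 0 0 0 0.05 1;-0.28 0.36 0 0 0 0.08 1;-0.36 0.47 0 0 0 0.1 1;-0.42 0.56 0 0 0 0.106 1;-0.442 0.587 0 0 0 0.106 1;-0.442 0.587 0 0 0 0.106 1;-0.442 0.587 0 0 0 0.106 1"

```text
clock: 27.32
eef_pos: [655.7, -129.9, 198.1]
tool_rot: [3.14, -0.004, 1.407]
force: [-0.7, 0.6, -1.2]
width: 18.3
gripper_force: 59.1
```

```bash
python3 - <<'E'
from h import *
s=read_state();print(s['eef_pos'],s['tool_rot'],s['width'],s['qpos'])
plan(655,-136,68,1.4)
E
```

```text
[ 655.66125231 -129.92319961  198.14581514] [ 3.14008354 -0.00400251  1.40674595] 18.277317766221547 [ 0.62575472  0.85570964 -0.90231182  1.49429906  0.70708148  1.1377717
 -0.57370893]
row [-0.022  0.     0.434] [ 0.001 -0.003  0.004] rows>= 3.1
```

>>> move_arm:
  rows: "-0.018 0 0.1 0 0 0 1;-0.018 0 0.2 0 0 0 1;-0.018 0 0.3 0 0 0 1;-0.018 0 0.37 0 0 0 1;-0.018 0 0.41 0 0 0 1;-0.018 0 0.432 0 0 0 1;-0.018 0 0.432 0 0 0 1;-0.018 0 0.432 0 0 0 1;-0.018 0 0.432 0 0 0 1"

```text
clock: 28.07
eef_pos: [655.7, -138.0, 70.6]
tool_rot: [3.137, -0.002, 1.404]
force: [0.2, 0.1, -1.5]
width: 18.6
gripper_force: 59.3
```

```bash
python3 - <<'E'
from h import *
s=read_state();print(s['force'])
plan(655,-136,64,1.4)
E
```

```text
[ 0.2156174   0.08252195 -1.50698151]
row [ 0.006 -0.004  0.022] [ 0.003 -0.001  0.003] rows>= 0.2
```

>>> move_arm:
  rows: "0.006 -0.003 0.008 0 0 0 1;0.006 -0.003 0.015 0 0 0 1;0.006 -0.003 0.021 0 0 0 1;0.006 -0.003 0.021 0 0 0 1;0.006 -0.003 0.021 0 0 0 1;0.006 -0.003 0.021 0 0 0 0.1;0.006 -0.003 0.021 0 0 0 -0.2;0.006 -0.003 0.021 0 0 0 -0.2;0.006 -0.003 0.021 0 0 0 -0.2"

```text
clock: 28.82
eef_pos: [654.0, -136.7, 62.4]
tool_rot: [3.14, -0.001, 1.404]
force: [0.3, -0.2, 0.2]
width: 51.5
gripper_force: 0.0
```

>>> move_arm:
  rows: "0 0 -0.1 0 0 0 -0.2;0 0 -0.2 0 0 0 -0.2;0 0 -0.35 0 0 0 -0.2;0 0 -0.5 0 0 0 -0.2;0 0 -0.6 0 0 0 -0.2;0 0 -0.6 0 0 0 -0.2;0 0 -0.6 0 0 0 -0.2"

```text
clock: 29.4
eef_pos: [654.9, -136.6, 245.3]
tool_rot: [3.134, -0.001, 1.403]
force: [0.4, 0.0, -0.6]
width: 51.1
gripper_force: 0.0
```

```bash
python3 - <<'E'
from h import *
d=snap('wrist','w11.png');s=d['s'];print(s['eef_pos'],s['tool_rot'],s['width'])
E
```

```text
[ 654.94447091 -136.55071878  245.29330693] [ 3.13447556e+00 -1.47993663e-03  1.40346515e+00] 51.050142365149604
```

View pics/w11.png

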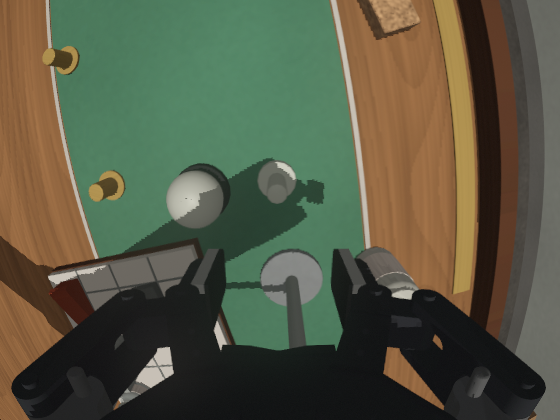

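White stands (foot 277,178; top 277,189), the jack is at (195,199), and the stand's foot is at (291,278). That was my 14th picture, so the rest is by numbers.

```bash
cat >> h.py <<'E'
def uv(d,P): return np.round(proj(d,np.array(P,float)),1)
E
python3 - <<'E'
from h import *
d=snap('wrist')
print('jack',onz(d,195,199,41.5)[:2],'white',onz(d,277,189,80)[:2],onz(d,277,177,16)[:2],'foot of stand',onz(d,291,278,8)[:2],onz(d,291,278,0)[:2])
# top view (arm may occlude): print stand foot & shapes
t=snap('top');im=t['img']
h=cv2.cvtColor(im,cv2.COLOR_RGB2HSV)
m=cv2.inRange(h,(0,0,70),(180,70,255))
m[:, :375]=0;m[:,420:]=0;m[:160]=0;m[213:]=0
for c in cv2.findContours(m,0,1)[0]:
    if cv2.contourArea(c)>8: print(cv2.contourArea(c),cv2.boundingRect(c))
s=d['s'];print(s['qpos'])
# ascii of top around stand, gray
g=cv2.cvtColor(cv2.imread('pics/top0.png'),cv2.COLOR_BGR2HSV)
for y in range(166,218,2): print(y,' '.join('%3d'%g[y,x,1] for x in range(382,420,2)))
E
```

```text
jack [ 562.59159866 -138.25981451] white [ 652.698287   -133.87389375] [ 652.49686793 -134.73596621] foot of stand [ 648.07606068 -266.41206787] [ 647.72407817 -270.76615275]
149.0 (375, 183, 12, 30)
1447.5 (375, 160, 45, 53)
[ 0.64368909  0.80984177 -0.92682326  1.45102252  0.66730764  1.21087574
 -0.5348358 ]
166  90  93  93  91  94  93  92  94  90  92  90  91  93  91  91  91  91  93  92
168  91  90  92  94  94  92  92  90  93  92  93  92  92  91  93  91  91  91  93
170  91  92  91  92  92  92  92  92  94  95  91  91  90  94  87  46  75  91  92
172  93  93  92  94  94  92  85  74  73  82  89  92  92  82  29  23  27  92  93
174  92  93  94  93  80  25  15  15  15  12  17  60  76  28  25  22  28  91  92
176  94  94  93  64  13  13  15  13  13  14  15  16  28  29  25  25  71  92  94
178  93  94  84  13  12  15  13  13  14  13  14  31  29  29  26  23  83  92  92
180  94  93  24  13  15  16  13  13  12  19  32  26  25  19  22  23  88  92  91
182  93  88  13  13  13  15  12  14  21  29  32  30  15  14  23  22  92  92  92
184  93  85  14  14  13  15  13  20  29  29  27  17  14  14  23  26
[... 592 characters left out ...]
  91  90  93  91  83  59  89  89  90  61  23  41  90  88  88
202  90  91  90  90  92  89  90  89  84  59  89  88  88  81  34  75  89  89  88
204  91  91  90  90  91  89  88  89  57  60  87  88  88  88  87  87  87  87  87
206  92  91  91  90  90  90  90  89  59  78  88  87  88  88  88  88  87  86  87
208  91  89  89  89  89  88  88  88  59  77  85  88  89  89  87  87  87  87  86
210  91  88  89  90  88  89  88  89  58  75  87  87  87  86  86  85  85  84  84
212  90  89  89  90  90  87  87  86  58  77  88  86  87  86  87  87  86  84  84
214  91  89  89  88  89  87  87  86  65  77  85  86  87  87  86  84  85  83  82
216  90  89  88  90  88  87  87  87  86  86  85  83  87  86  84  84  78  73  68
```

```bash
python3 - <<'E'
from h import *
t=snap('top')
for n,p,z in[('peg a',(410,199),190),('peg b',(411.3,180),190),('tip',(410,203),196),('post',(412.2,173),195),('foot',(398.2,185.5),6)]:print(n,onz(t,*p,z)[:2])
g=cv2.cvtColor(cv2.imread('pics/top0.png'),cv2.COLOR_BGR2GRAY)
for y in range(228,256,1): print(y,' '.join('%3d'%g[y,x] for x in range(388,426)))
A=(600,-320,360,1.571);plan(*A)
E
```

```text
peg a [ 578.31870036 -258.05122115]
peg b [ 631.13107922 -263.90785445]
tip [ 566.35373216 -256.10532262]
post [ 649.67487136 -265.98259632]
foot [ 650.05168386 -268.57031908]
228 243 232 215 243 243 243 243 243 243 243 243 243 243 243 243 243 243 243 243 243 243 243 243 243 230 184 232 243 243 242 242 242 242 242 242 242 242 242
229 243 230 200 239 243 243 243 243 243 243 243 243 243 243 243 243 243 243 243 243 243 243 243 243 232 194 232 243 243 242 242 242 242 242 242 242 242 242
230 243 231 199 238 243 243 243 243 243 243 243 243 243 243 243 243 243 243 243 243 243 243 243 243 238 218 230 243 243 242 242 242 242 242 242 242 242 242
231 243 230 181 234 243 243 243 243 243 243 243 243 243 243 243 243 243 243 243 243 243 243 243 243 241 218 216 243 243 243 242 242 242 242 242 242 242 242
232 243 231 186 234 243 243 243 243 243 243 243 243 243 243 243 243 243 243 243 243 243 243 243 243 241 222 216 243 243 243 242 242 242 242 242 242 242 242
233 243 233 190 231 243 243 243 243 243 243 243 243 243 243 243 243 243 243 243 243 243 243 243 243 243 232 217 243 243 243 242 242 242 242 242 
[... 2804 characters left out ...]
243 243 243 243
252 244 244 244 239 211 193 204 217 237 243 243 243 243 243 243 243 243 243 243 243 243 243 243 243 243 243 243 232 218 243 243 243 243 243 243 243 243 243
253 244 244 244 239 222 235 243 243 243 243 243 243 243 243 243 243 243 243 243 243 243 243 243 243 243 243 243 232 215 242 243 243 243 243 243 243 243 243
254 244 244 244 240 223 233 243 243 243 243 243 243 243 243 243 243 243 243 243 243 243 243 243 243 243 243 243 231 200 239 243 243 243 243 243 243 243 243
255 244 244 244 242 226 226 243 243 243 243 243 243 243 243 243 243 243 243 243 243 243 243 243 243 243 243 243 232 202 238 243 243 243 243 243 243 243 242
row [-0.63  -0.072 -0.398] [-0.001 -0.001 -0.106] rows>= 5.4
```

```bash
python3 - <<'E'
from h import *
t=snap('top')
print('foot',onz(t,403.5,243.4,46)[:2],'tab',onz(t,417.3,238.9,204)[:2])
A=(530,-180,345,1.571);plan(*A);plan(460,-270,345,1.726,ref=A)
# white vs jack from top
h=cv2.cvtColor(t['img'],cv2.COLOR_RGB2HSV);m=cv2.inRange(h,(0,0,90),(180,70,255))[150:230,335:375]
for c in cv2.findContours(m,0,1)[0]:
    if cv2.contourArea(c)>20: print(cv2.contourArea(c),np.add(cv2.boundingRect(c),(335,150,0,0)))
E
```

```text
foot [ 468.12239666 -268.27580494] tab [ 467.74978375 -269.44052833]
row [-0.209 -0.38  -0.348] [-0.001 -0.001 -0.106] rows>= 4.0
row [-0.3   -0.233 -0.   ] [-0.     0.    -0.099] rows>= 2.7
59.5 [367 208   8  22]
355.0 [347 201  23  22]
182.5 [348 170  15  23]
26.5 [335 153  27   3]
106.5 [365 150  10  17]
```

>>> move_arm:
  rows: "-0.05 -0.06 -0.348 0 0 -0.05 -0.2;-0.209 -0.38 -0.348 0 0 -0.106 -0.2;-0.209 -0.38 -0.348 0 0 -0.106 -0.2;-0.209 -0.38 -0.348 0 0 -0.106 -0.2;-0.209 -0.38 -0.348 0 0 -0.106 -0.2;-0.209 -0.38 -0.348 0 0 -0.106 -0.2;-0.209 -0.38 -0.348 0 0 -0.106 -0.2"

```text
clock: 30.23
eef_pos: [530.3, -180.5, 346.2]
tool_rot: [3.139, -0.001, 1.569]
force: [0.5, -0.7, -0.3]
width: 51.1
gripper_force: 0.0
```

>>> move_arm:
  rows: "-0.297 -0.207 0.15 0 0 -0.099 -0.2;-0.297 -0.207 0.15 0 0 -0.099 -0.2;-0.297 -0.207 0.15 0 0 -0.099 -0.2;-0.297 -0.207 0.15 0 0 -0.099 -0.2;-0.297 -0.207 0.15 0 0 -0.099 -0.2;-0.297 -0.207 0.15 0 0 -0.099 -0.2;-0.297 -0.207 0.15 0 0 -0.099 -0.2"

```text
clock: 30.82
eef_pos: [470.0, -267.0, 301.4]
tool_rot: [3.138, -0.002, 1.729]
force: [-0.2, -0.2, 0.6]
width: 51.2
gripper_force: 0.0
```

```bash
python3 - <<'E'
from h import *
d=snap('wrist','w12.png');s=d['s'];print(s['clock'],s['eef_pos'],s['tool_rot'],s['qpos'])
print('tab top corners pred',[uv(d,[468+a*.988-b*.155,-269+a*.155+b*.988,204]) for a,b in((-5,-12),(5,-12),(5,12),(-5,12))])
g=cv2.cvtColor(d['img'],cv2.COLOR_RGB2GRAY)
u,v=map(int,uv(d,[468,-269,204]))
for y in range(v-28,v+36,3): print(y,' '.join('%3d'%g[y,x] for x in range(u-48,u+48,3)))
print(u)
t=snap('top');im=t['img'];h=cv2.cvtColor(im,cv2.COLOR_RGB2HSV)
m=cv2.inRange(h,(0,0,90),(180,70,255))[150:230,335:375]
for c in cv2.findContours(m,0,1)[0]:
    if cv2.contourArea(c)>20: print(cv2.contourArea(c),np.add(cv2.boundingRect(c),(335,150,0,0)))
markers(t)
E
```

```text
30.8167 [ 469.98768084 -267.04106446  301.40032115] [ 3.13766759e+00 -2.00783831e-03  1.72854940e+00] [ 1.16447628  0.62926203 -1.14270113  1.73373275  0.61271961  1.18546861
  0.00902114]
tab top corners pred [array([269. , 231.1]), array([282.4, 231.1]), array([282.6, 199.8]), array([268.8, 199.8])]
187 100 100 100 101  97  78 101 101 101 101 102  77  60  61  61  80  80  82  82  63  64  64  89 104 104 104 104 104 104 104 178 193
190 100 100 100 100  96  84 101 100 101 101 101  77  59  60  60  79  80  82  82  63  64  64  89 169 193 104 104 104 103 104 193 193
193 100 100 100 100  95  89 100 101 101 101 101  76  59  60  60  72  72  73  74  62  63  64 105 128 193 104 104 104 104 104 191 192
196 100 100 100 100  92  94 100 100 101 100 101  86  59  60  60  72  73  73  74  63  64  64 168 193 193 192 193 192 192 192 192 192
199  68  67  66  66  71  80  89  96  97  98 100  86  59  60  62  74  73  74  74  62  63  71 167 192 192 192 192 192 192 192 191 191
202 100 100 100 100  79 100  98  91  80  74  73  65  59  60  63  73  74  74  74  64  63  99 166 192 192 191 192 192 192 191 191 191
205 1
[... 1619 characters left out ...]
186 186 187 187 187 187 187 187 187 179 162 187 187 187 187 187 187 187 187 187 187 187 187
244 185 185 185 160 186 186 186 186 186 186 186 186 186 186 187 187 187 187 163 168 187 187 187 187 186 186 186 187 187 187 186 186
247 185 185 185 144 185 185 186 186 186 186 186 186 186 186 187 186 186 186 159 159 187 186 187 187 187 186 186 187 187 187 187 187
250 128 129 120 123 125 128 111 118 154 157 186 186 186 186 186 186 186 186 116 187 186 187 186 187 187 186 186 186 186 186 186 186
275
340.0 [347 202  22  21]
169.0 [349 177  15  16]
39.5 [335 153  40   3]
red 138 [214.5 211.5] [13. 13.] z8 [573.5 297.8] z20 [571.8 296.4]
white 160 [356. 184.] [14. 14.] z8 [ 655.5 -138.4] z20 [ 653.3 -136.6]
```

```bash
python3 - <<'E'
from h import *
plan(468.6,-270.3,185,1.726)
E
```

```text
row [-0.01  -0.007  0.389] [ 0.002 -0.001  0.002] rows>= 2.8
```

>>> move_arm:
  rows: "-0.01 -0.007 0.1 0.002 0 0 -0.2;-0.01 -0.007 0.2 0.002 0 0 -0.2;-0.01 -0.007 0.3 0.002 0 0 -0.2;-0.01 -0.007 0.36 0.002 0 0 -0.2;-0.01 -0.007 0.388 0.002 0 0 -0.2;-0.01 -0.007 0.388 0.002 0 0 -0.2;-0.01 -0.007 0.388 0.002 0 0 -0.2"

```text
clock: 31.5
eef_pos: [468.2, -271.4, 185.7]
tool_rot: [3.141, -0.001, 1.727]
force: [-0.5, 0.3, 0.0]
width: 51.0
gripper_force: 0.0
```

```bash
python3 - <<'E'
from h import *
s=read_state();print(s['eef_pos'],s['tool_rot'],s['qpos'],s['force'])
t=snap('top');markers(t)
for c in cents(t,(0,0,0),(180,140,70),20,(225,158,270,190)):print('blk',c[0],c[1],onz(t,*c[1][0],16)[:2])
e=snap('side')
for c in cents(e,(0,0,0),(180,140,60),20,(200,150,330,300)):print('blkside',c[0],cv2.boundingRect(c[2]))
print(uv(e,[684,186,0]),uv(e,[684,186,80]),'pred top',uv(t,[684,186,16]))
for a,r,c in cents(t,(0,130,40),(10,255,255),60,(372,270,450,310)):print('wedge',a,onz(t,*r[0],50)[:2])
for a,r,c in cents(t,(0,130,40),(10,255,255),60,(300,170,372,275)):print('other red',a,r)
E
```

```text
[ 468.17330368 -271.3984714   185.74070208] [ 3.14102380e+00 -5.25977344e-04  1.72686517e+00] [ 1.09483826  0.75497726 -1.02120161  1.86798204  0.77874079  0.98117928
 -0.1221921 ] [-0.51372814  0.26549483  0.00785943]
red 138 [214.5 211.5] [13. 13.] z8 [573.5 297.8] z20 [571.8 296.4]
white 160 [356. 184.] [14. 14.] z8 [ 655.5 -138.4] z20 [ 653.3 -136.6]
blk 28.5 ((250.5, 173.5), (9.0, 7.0), 90.0) [689.74315431 186.75755706]
blkside 104.5 (256, 255, 28, 12)
blkside 116.0 (239, 219, 10, 24)
blkside 662.0 (200, 150, 91, 54)
[245.2 238.7] [243.3 219.7] pred top [250.7 175.3]
wedge 225.5 [ 345.91287958 -251.68093066]
wedge 80.5 [ 355.74780552 -360.88774123]
```

>>> move_arm:
  rows: "0 0 0 0 0 0 0.5;0 0 0 0 0 0 1;0 0 0 0 0 0 1;0 0 0 0 0 0 1;0 0 0 0 0 0 1;0 0 0 0 0 0 1;0 0 0 0 0 0 1"

```text
clock: 32.18
eef_pos: [467.8, -272.1, 185.5]
tool_rot: [3.141, -0.0, 1.726]
force: [-0.0, 0.2, 4.3]
width: 8.9
gripper_force: 60.7
```

```bash
python3 - <<'E'
from h import *
s=read_state();print(s['eef_pos'],s['width'],s['gripper_force'],s['force'],s['torque'])
plan(s['eef_pos'][0],s['eef_pos'][1],270,1.727)
t=snap('top')
for a,r,c in cents(t,(0,130,40),(12,255,255),40,(372,270,450,310)):print('wedge',a,[np.round(onz(t,*p,50)[:2],0) for p in cv2.boxPoints(r)])
E
```

```text
[ 467.78871207 -272.06615484  185.50049605] 8.921934640996 60.71863889694214 [-0.02968012  0.15899316  4.28225361] [-0.06263562 -0.21605298  0.03206347]
row [ 0.     0.    -0.282] [ 0.    -0.    -0.001] rows>= 2.0
wedge 224.5 [array([ 358., -216.]), array([ 367., -284.]), array([ 334., -287.]), array([ 325., -220.])]
wedge 74.0 [array([ 372., -361.]), array([ 375., -385.]), array([ 343., -388.]), array([ 339., -364.])]
```

>>> move_arm:
  rows: "0 0 -0.03 0 0 0 1;0 0 -0.08 0 0 0 1;0 0 -0.15 0 0 0 1;0 0 -0.22 0 0 0 1;0 0 -0.282 0 0 0 1;0 0 -0.282 0 0 0 1;0 0 -0.282 0 0 0 1"

```text
clock: 32.82
eef_pos: [466.8, -272.1, 269.7]
tool_rot: [-3.141, -0.0, 1.725]
force: [-0.1, 0.5, -2.1]
width: 9.6
gripper_force: 59.7
```

```bash
python3 - <<'E'
from h import *
s=read_state();print(s['eef_pos'],s['tool_rot'],s['width'],s['force'],s['qpos'])
A=(533,-254,270,1.461);plan(*A)
e=snap('side');P=np.array([650,-266.7]);u=np.array([-.994,.11])
for k in(0,20,42,65,78):print(k,uv(e,[*(P+u*k),190 if k<70 else 195]))
im=cv2.imread('pics/side0.png');h=cv2.cvtColor(im,cv2.COLOR_BGR2HSV);g=cv2.cvtColor(im,cv2.COLOR_BGR2GRAY)
for y in range(130,154): print(y,' '.join('%3d'%g[y,x] for x in range(340,374)))
E
```

```text
[ 466.80735344 -272.12384347  269.70985632] [-3.14050907e+00 -1.35601744e-04  1.72542104e+00] 9.561459013387765 [-0.05678675  0.47681321 -2.09013121] [ 1.15277202  0.66039216 -1.11072376  1.77544954  0.65324202  1.13050013
 -0.01904807]
row [ 0.026  0.227 -0.001] [-0.001  0.     0.168] rows>= 2.1
0 [347.7 135. ]
20 [352.  137.3]
42 [356.7 140. ]
65 [361.7 142.8]
78 [364.8 143.1]
130 115 114 115 116 117 118 119 119 120 120 122 121 122 122 121 121 121 121 121 120 123 122 121 121 122 124 125 125 124 123 123 124 123 122
131 115 115 116 117 118 119 119 121 122 122 122 122 122 123 122 121 121 121 121 121 121 121 123 123 124 124 124 124 123 124 123 124 122 122
132 115 116 116 118 120 125 131 134 134 130 124 123 123 123 122 122 121 121 122 122 123 123 124 125 125 124 124 123 122 124 122 123 121 120
133 116 118 120 121 124 136 151 160 157 145 131 123 122 121 121 120 121 123 123 123 123 124 124 124 123 124 123 123 123 123 121 120 120 119
134 118 121 122 122 124 136 149 158 157 152 140 129 121 120 120 122 123 123 123 123 123 124 123 123 124 124 123 123 122 120 120 120 119 118
135 120 121 121 12
[... 1941 characters left out ...]

149 120 120 119 119 109  93  85  86  93 109 125 138 150 163 164 143 120 112 110 111 111 110 110 110 110 110 110 109 109 110 109 110 109 112
150 118 119 120 119 109  92  85  85  98 124 149 165 162 145 131 117 110 109 110 110 111 109 110 110 110 110 110 110 109 110 109 109 109 109
151 119 119 121 119 109  91  85  90 116 148 163 160 143 121 111 109 109 110 110 111 110 109 110 109 110 110 110 110 108 109 110 110 110 109
152 121 121 120 116 104  90  85  95 125 146 142 129 117 111 110 111 110 110 110 110 110 111 110 110 109 110 111 110 111 110 111 110 110 111
153 121 119 118 113 102  89  85  87 104 118 116 111 110 110 110 110 110 110 111 110 110 109 110 109 110 110 109 110 110 111 111 111 110 111
```

>>> move_arm:
  rows: "0.01 0.04 0 0 0 0.03 1;0.015 0.08 0 0 0 0.07 1;0.02 0.13 0 0 0 0.11 1;0.026 0.18 0 0 0 0.14 1;0.026 0.2 0 0 0 0.168 1;0.026 0.2 0 0 0 0.168 1;0.026 0.2 0 0 0 0.168 1;0.026 0.2 0 0 0 0.168 1"

```text
clock: 33.53
eef_pos: [524.0, -255.3, 268.4]
tool_rot: [-3.138, -0.001, 1.463]
force: [0.1, 0.1, -2.7]
width: 9.3
gripper_force: 59.7
```

```bash
python3 - <<'E'
from h import *
s=read_state();print(s['eef_pos'],s['tool_rot'],s['width'],s['qpos'])
A=(528,-252.8,234,1.461);plan(*A);plan(608.5,-261.8,234,1.461,ref=A)
E
```

```text
[ 523.97234856 -255.27249252  268.3608565 ] [-3.13788580e+00 -5.48235597e-04  1.46280340e+00] 9.250191331872312 [ 0.99448645  0.68561161 -1.00576346  1.66233804  0.62415733  1.15355194
 -0.28435765]
row [0.01  0.013 0.114] [-0.002 -0.     0.001] rows>= 0.8
row [-0.    0.27  0.  ] [0. 0. 0.] rows>= 1.9
```

>>> move_arm:
  rows: "0.01 0.013 0.04 -0.002 0 0 1;0.01 0.013 0.08 -0.002 0 0 1;0.01 0.013 0.114 -0.002 0 0 1;0.01 0.013 0.114 -0.002 0 0 1;0.01 0.013 0.114 -0.002 0 0 1;0.01 0.013 0.114 -0.002 0 0 1"

```text
clock: 34.03
eef_pos: [529.5, -252.4, 235.3]
tool_rot: [3.139, -0.001, 1.462]
force: [0.5, -0.5, -1.8]
width: 8.9
gripper_force: 59.6
```

```bash
python3 - <<'E'
from h import *
s=read_state();print(s['eef_pos'],s['tool_rot'],s['width'],s['force'])
plan(608.5,-261.8,234,1.461)
# eye in side view: predicted pixel and gray dump
e=snap('side');p=s['eef_pos'];c=np.array([p[0],p[1],p[2]-40.5]);print(uv(e,c))
g=cv2.cvtColor(e['img'],cv2.COLOR_RGB2GRAY);u,v=map(int,uv(e,c))
for y in range(v-14,v+15): print(y,' '.join('%3d'%g[y,x] for x in range(u-12,u+13)))
print('tip',uv(e,[573,-257,193]))
E
```

```text
[ 529.51327286 -252.44182042  235.25138878] [ 3.13932456e+00 -8.22060645e-04  1.46190762e+00] 8.909241539650692 [ 0.47004038 -0.5238207  -1.78832711]
row [-0.002  0.265  0.005] [ 0.001 -0.001  0.001] rows>= 1.9
[374.4 148.7]
134 126 125 125 126 125 125 123 115  93  76  80  79  77  74  66  54  42  36  37  38  39  47  57  64  67
135 125 126 126 126 124 123 121 112  90  77  81  82  79  80  82  71  49  38  37  41  48  58  67  69  69
136 126 126 124 123 123 122 119 110  89  77  82  81  79  80  86  73  49  37  37  45  58  67  70  70  69
137 125 124 122 121 121 120 119 105  84  76  83  81  77  80  84  72  47  37  39  46  60  68  69  69  69
138 123 122 121 120 119 119 116 106  88  80  83  80  77  77  81  67  45  37  38  49  62  68  69  68  69
139 120 121 120 120 119 118 117 114 102  88  82  81  77  78  78  63  43  36  40  49  63  69  69  69  70
140 123 119 117 117 117 117 118 117 109  94  84  81  78  80  76  58  42  38  40  51  63  69  70  69  69
141 121 110 108 111 115 118 117 117 112  99  87  81  79  79  73  53  39  41  47  60  68  68  70  70  69
142  99  91  93 100 110 116 118 118 117 107
[... 1458 characters left out ...]
85  84  84  88  98 111 115 115 115 115 115 115 115 115 117
157 112 112 112 114 114 112 107  97  88  84  84  85  84  89 102 112 116 115 116 115 115 116 115 116 116
158 113 113 112 114 114 114 113 107  96  86  83  85  85  90 104 113 115 115 116 116 116 116 116 116 117
159 112 113 113 114 115 114 114 111  98  88  84  84  86  91 104 114 115 115 116 116 116 116 117 116 117
160 113 115 114 114 115 114 114 110  99  87  84  85  85  93 105 114 116 117 116 116 116 116 116 117 117
161 115 115 115 115 115 115 115 111  98  86  83  84  87  95 107 115 116 117 117 117 116 116 115 116 117
162 115 114 115 115 116 116 115 109  95  84  84  85  88  97 110 116 117 117 118 117 117 116 116 116 116
tip [364.4 143.7]
```

>>> move_arm:
  rows: "0 0.02 0.005 0 0 0 1;0 0.045 0.005 0 0 0 1;0 0.07 0.005 0 0 0 1;0 0.095 0.005 0 0 0 1;0 0.12 0.005 0 0 0 1;0 0.145 0.005 0 0 0 1;0 0.17 0.005 0 0 0 1;0 0.17 0.005 0 0 0 1"

```text
clock: 34.75
eef_pos: [582.0, -257.7, 233.9]
tool_rot: [3.138, -0.001, 1.462]
force: [0.4, 0.4, -2.2]
width: 9.4
gripper_force: 59.7
```

```bash
python3 - <<'E'
from h import *
s=read_state();print(s['eef_pos'],s['tool_rot'],s['width'],s['force'],s['torque'])
plan(608.5,-261.8,234,1.461)
E
```

```text
[ 582.04666134 -257.74285327  233.92082916] [ 3.13761478e+00 -1.33914613e-03  1.46200759e+00] 9.44317791954256 [ 0.38934997  0.37673473 -2.23576061] [ 0.0018795  -0.07275718  0.03566291]
row [-0.004  0.089  0.   ] [ 0.003 -0.001  0.001] rows>= 0.6
```

No contact past the tip; go on to the seat and lower gently.

>>> move_arm:
  rows: "-0.002 0.025 0 0 0 0 1;-0.003 0.05 0 0 0 0 1;-0.004 0.075 0 0 0 0 1;-0.004 0.087 0 0 0 0 1;-0.004 0.087 0.008 0 0 0 1;-0.004 0.087 0.016 0 0 0 1;-0.004 0.087 0.022 0 0 0 1;-0.004 0.087 0.028 0 0 0 1;-0.004 0.087 0.028 0 0 0 1"

```text
clock: 35.5
eef_pos: [605.4, -262.2, 225.0]
tool_rot: [3.14, -0.0, 1.462]
force: [-0.5, -0.6, -2.6]
width: 9.4
gripper_force: 59.7
```

```bash
python3 - <<'E'
from h import *
s=read_state();print(s['eef_pos'],s['tool_rot'],s['width'],s['force'],s['torque'])
E
```

```text
[ 605.38797164 -262.16803124  225.03660204] [ 3.14046744e+00 -4.00671978e-04  1.46186644e+00] 9.359927580688781 [-0.52873962 -0.56681979 -2.577566  ] [ 0.03390472  0.04175165 -0.01850175]
```

>>> move_arm:
  rows: "0 0 0.003 0 0 0 1;0 0 0.006 0 0 0 1;0 0 0.009 0 0 0 1;0 0 0.011 0 0 0 1;0 0 0.011 0 0 0 1"

```text
clock: 35.92
eef_pos: [605.9, -262.1, 222.2]
tool_rot: [3.14, -0.0, 1.462]
force: [-0.5, -1.3, -1.8]
width: 9.2
gripper_force: 59.7
```

```bash
python3 - <<'E'
from h import *
s=read_state();print(s['eef_pos'],s['force'],s['torque'])
E
```

```text
[ 605.89649197 -262.0921249   222.16000513] [-0.46924439 -1.28533701 -1.79035853] [0.0401028  0.05366138 0.04151306]
```

>>> move_arm:
  rows: "0 0 0.003 0 0 0 1;0 0 0.006 0 0 0 1;0 0 0.008 0 0 0 1;0 0 0.008 0 0 0 1"

```text
clock: 36.25
eef_pos: [606.1, -262.1, 221.7]
tool_rot: [3.139, 0.0, 1.462]
force: [-2.9, 0.5, 7.4]
width: 8.8
gripper_force: 61.4
```

```bash
python3 - <<'E'
from h import *
s=read_state();print(s['eef_pos'],s['force'],s['torque'])
E
```

```text
[ 606.12163454 -262.07758483  221.6740361 ] [-2.94847733  0.48090459  7.4200084 ] [-0.03666572  0.77666084 -0.00231843]
```

>>> move_arm:
  rows: "0 0 -0.005 0 0 0 1;0 0 -0.005 0 0 0 1;0 0 -0.005 0 0 0 0.7;0 0 -0.005 0 0 0 0.6;0 0 -0.005 0 0 0 0.45;0 0 -0.005 0 0 0 0.3;0 0 -0.005 0 0 0 0.2;0 0 -0.005 0 0 0 0.1;0 0 -0.005 0 0 0 0.1;0 0 -0.005 0 0 0 0.1"

```text
clock: 37.08
eef_pos: [606.0, -262.0, 221.4]
tool_rot: [3.139, -0.0, 1.462]
force: [0.4, -0.5, -0.4]
width: 38.2
gripper_force: 0.0
```

>>> move_arm:
  rows: "0 0 -0.05 0 0 0 0.1;0 0 -0.1 0 0 0 0.1;0 0 -0.2 0 0 0 0.1;0 0 -0.3 0 0 0 0.1;0 0 -0.4 0 0 0 0.1;0 0 -0.4 0 0 0 0.1;0 0 -0.4 0 0 0 0.1;0 0 -0.4 0 0 0 0.1"

```text
clock: 37.75
eef_pos: [605.4, -262.2, 340.9]
tool_rot: [3.14, 0.0, 1.462]
force: [0.0, 0.2, -0.4]
width: 38.7
gripper_force: 0.0
```

```bash
python3 - <<'E'
from h import *
d=snap('wrist','w13.png');s=d['s'];print(s['eef_pos'],s['width'],s['force'],s['qpos'])
plan(450,-170,345,1.461)
# tab hanging: top at 182+59=241
print([uv(d,[606+a*.994+b*.11,-261.5-a*.11+b*.994,241]) for a,b in((-5,-12),(5,-12),(5,12),(-5,12))])
g=cv2.cvtColor(d['img'],cv2.COLOR_RGB2GRAY);u,v=map(int,uv(d,[606,-261.5,241]))
for y in range(v-30,v+33,4): print(y,' '.join('%3d'%g[y,x] for x in range(u-40,u+40,4)))
print(u)
E
```

```text
[ 605.37169136 -262.19775899  340.93144531] 38.70251400776424 [ 0.03881122  0.24774683 -0.35074141] [ 0.86527703  0.72419458 -0.99075827  1.33865873  0.59893931  1.3872625
 -0.21872672]
row [ 0.25  -0.547 -0.016] [ 0.    -0.     0.001] rows>= 4.3
[array([273.2, 226.3]), array([286.6, 226.3]), array([286.9, 195.1]), array([273.1, 195.1])]
180  50  60  60  59  59  57  50  51  51  75  75  77  50  49  60  66  67  66  64  64
184  63  60  59  59  57  57  50  52  51  74  75  76  50  49  59  67  66  66  66  63
188  80  54  60  58  57  57  51  52  50  66  65  65  49  50  65  66  73  66  66 130
192  78  74  74  73  74  74  73  74  74  66  66  65  72  72  73  72  72 114 113 111
196  78  79  77  76  76  80  80  80  81  75  75  75  82  83  82  82  83  83 165 156
200  75  75  73  71  70  69  68  68  68  75  75  75  69  70  70  71  70  71 108  72
204 102  61  60  59  58  57  56  57  56  76  77  76  56  54  87 108 107 108 109 109
208 102  79  54  60  58  58  57  57  57  76  76  76  56  56  86 106 106 106 108 107
212 102  97  49  60  58  58  58  57  56  76  76  76  56 108 107 107 105 106 106 106
216 102 101  47  60  59  59  58  58  57  75  75  76 106 107 107 107 107 106 106 107
220 102 102  49  61  59  72 107 107 106  77  76  77 107 107 107 106 106 106 106 107
224 102 101  70 109 108 107 107 107 108  78  77  76 107 106 106 107 106 106 107 106
228 144 141 104  79 108 109 108 109 108 108 107 107 106 107 107 107 106 107 106 107
232 190 191 174  58 109 108 108 108 107 108 108 108 106 106 106 107 106 106 106 106
236 190 190 190  59 108 108 108 108 107 106 106 106 108 107 106 106 106 105 105 105
240 190 190 190  73 108 108 108 107 107 107 107 107 107 106 105 106 104 106 106 105
279
```

>>> move_arm:
  rows: "0.25 -0.547 0 0 0 0 -0.2;0.25 -0.547 0 0 0 0 -0.2;0.25 -0.547 0 0 0 0 -0.2;0.25 -0.547 0 0 0 0 -0.2;0.25 -0.547 0 0 0 0 -0.2;0.25 -0.547 0 0 0 0 -0.2;0.25 -0.547 0 0 0 0 -0.2;0.25 -0.547 0 0 0 0 -0.2;0.25 -0.547 0 0 0 0 -0.2;0.25 -0.547 0 0 0 0 -0.2"

```text
clock: 38.63
eef_pos: [451.6, -170.1, 340.7]
tool_rot: [3.139, -0.002, 1.461]
force: [-0.3, -0.5, 0.3]
width: 51.4
gripper_force: 0.0
```

```bash
python3 - <<'E'
from h import *
s=read_state();print(s['clock'],s['eef_pos'],s['force'])
t=snap('top','tend.png');markers(t)
for c in cents(t,(0,0,0),(180,140,70),20,(225,158,270,190)):print('blk',c[0],c[1],onz(t,*c[1][0],16)[:2])
for a,r,c in cents(t,(0,130,40),(12,255,255),40,(372,215,480,310)):print('wedge',a,[np.round(onz(t,*p,50)[:2],0) for p in cv2.boxPoints(r)])
e=snap('side','send.png')
for a,r,c in cents(e,(0,130,40),(10,255,255),20,(200,150,480,340)):print('side red',a,cv2.boundingRect(c))
print('side preds wedges',uv(e,[346,-252,45]),uv(e,[354,-351,45]),'red',uv(e,[573,297,40]),'black',uv(e,[684,186,40]))
for c in cents(e,(0,0,0),(180,140,60),40,(225,205,262,255)):print('blkside',c[0],cv2.boundingRect(c[2]))
# gauge foot predicted in side: dark-grey check, and lever grip vs start
a=cv2.imread('pics/side0.png').astype(int);b=cv2.imread('pics/send.png').astype(int)
print('lever region diff',np.abs(a-b)[280:380,80:180].mean(),'mug etc',np.abs(a-b)[180:260,175:262].mean())
E
```

```text
38.6333 [ 451.57237753 -170.0743459   340.66066527] [-0.28939141 -0.48566473  0.29082274]
red 140 [214.5 211.5] [13. 13.] z8 [573.5 297.8] z20 [571.8 296.4]
white 160 [356. 184.] [14. 14.] z8 [ 655.5 -138.4] z20 [ 653.3 -136.6]
blk 28.0 ((250.57691955566406, 174.38461303710938), (8.040761947631836, 6.864064693450928), 78.69007110595703) [686.95974969 186.5226958 ]
wedge 232.0 [array([ 359., -218.]), array([ 366., -289.]), array([ 333., -290.]), array([ 327., -220.])]
side red 202.0 (235, 255, 15, 26)
side red 25.0 (250, 247, 8, 9)
side red 1020.5 (248, 222, 39, 39)
side red 157.5 (407, 204, 19, 16)
side red 128.5 (423, 190, 16, 14)
side preds wedges [416.4 209.5] [430.8 194.4] red [241.3 266.4] black [244.3 229.4]
blkside 116.0 (239, 219, 10, 24)
lever region diff 1.9448666666666667 mug etc 4.544827586206897
```

```bash
python3 -c "
from cell import *
print(finish_job())"
```

```text
the job is handed in; nothing more can be done
None
```

The job is handed in: both wedges are on the shelf, the red, black and white markers (the only three there) stand within about 2–3 mm of their stations by the last camera readings, and the gauge hangs by its eye on the peg. The lever and other things were never approached, and the run ended at about 39 s on the robot's clock.

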